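# Tighten the eye screw of a culture jar with its bar

### The job

Close the culture jar for transport: take the steel bar from the blue mat, slide it gently (do not ram it) through the ring of the eye screw on top of the jar's clamp, and with the bar turn the screw clockwise until it is tightened to about 0.4 newton metres; less than 0.3 leaks, more than 0.5 may crack the lid. Then draw the bar out and lay it back flat on the blue mat. Do not touch the screw with the gripper, do not press on the lid with the bar or the gripper, and leave the other things where they stand.

Things in the scene. Friction and masses are not known exactly. Their poses are not given: they have to be found in the camera images.
- bar: Loose steel tommy bar, 0.15 kg: black square grip 15 x 15 x 75 mm and in line with it a bright round shank of 8 mm with a hemispherical nose. Origin at the grip's centre, on the bar's axis; x runs along the bar to the nose. Grip from x = -37.5 to +37.5 mm, bare shank from there to +132.5 mm. At the start flat on the mat, axis 7.5 mm above the mat's top.
- bar_tip (a point): End of the bar's nose, on its axis, 132.5 mm ahead of the grip's centre.
- mat: Blue ribbed silicone instrument mat lying on the table, fixed, 130 (x) x 250 (y) x 4 mm; origin at the centre of its underside. The bar starts on it and goes back on it.
- eye_screw: Eye screw with a steep quick thread on a vertical axis in the middle of the clamp; origin and axes as point eye. Clockwise from above drives it down 10 mm a turn. It turns at about 0.05 N m until its round pressure foot meets the lid, after 0 to 1.2 rad (not the same each time); then the torque rises by about 1 N m per radian of the bar (0.009 to 0.015 N m per newton on the lid). It stays where it is left.
- eye (a point): Centre of the upright brass ring on top of the eye screw: 6 mm wire, hole 11 mm, outside 23 mm; 155 to 157 mm above the table, on the screw's axis. y runs level through the hole, x in the ring's plane, z up. Collar (18 mm wide) up to 8 mm below it, clamp's boss 19 mm below it. The 8 mm shank has about 0.6 rad of play either way in the ring before it bites and turns the screw.
- jar_lid: Round aluminium lid of the jar, 114 mm wide, 10 mm thick, with two small capped valves, on a rubber seal; top 103 mm above the table. The screw's foot (59 mm wide) presses on its middle. Origin at the centre of its underside. Fixed to the jar.
- jar: Clear culture jar, 116 mm wide at the flange, with small dishes inside, fixed on a square steel base 140 x 140 mm. Origin at the centre of the base's underside, on the screw's axis. Does not move.
- yoke: Steel clamp over the jar: cross-bar 150 mm long (along its y), 26 mm wide, top 131 mm above the table, with a claw at each end under the jar's flange. Fixed on the jar; origin on the jar's axis at the level of the table.
- spray_bottle: White spray bottle, 60 mm wide, 190 mm tall; a bystander. Origin at its foot.
- iodine_bottle: Brown bottle with white cap, 42 mm wide, 88 mm tall; a bystander. Origin at its foot.
- timer: Small white timer, 60 x 64 x 18 mm; a bystander. Origin at its underside.
- marker_blue: Blue felt marker lying down, 138 mm long, 15 mm wide; a bystander. Origin at its underside.
There are look-alikes about, which are no part of the job. There is more than one size of the jar; the job needs the larger.

How it is judged:
By the outcome, as a careful person would: the job done as asked, in the order asked, and still so for the second after the job is handed in, with the robot touching nothing.
It also fails if it takes over 70 s, if anything falls off the work surface, if the arm or the gripper's body presses on something with over 40 N, if the wrist force passes 120 N, or if a joint passes its speed limit or range.

### The arm

A 7-joint arm with a two-finger parallel gripper is mounted at the origin on a cart in front of the work surface, level with it; the furniture and walls round the work are solid. World frame = base frame: x ahead of the robot, y to its left, z up, the work surface at z = 0. Lengths are in m, angles in rad, forces in N, time in s.
With the tool pointing down it reaches from about 0.35 to 0.775 m from the base axis. Payload 3.1 kg.
Tool frame: the origin (TCP) lies midway between the tips of the shut fingers; the grasp point (between the pads) lies 19 mm behind it; z points along the fingers, y is the direction in which the jaws open and shut (so a half turn about z gives the same grasp; the last joint's range is limited). The gripper opens to 85 mm and grips with 20 to 120 N. Pads are 22 mm wide; open, the fingers measure 114 mm over their backs; the gripper's body (76 mm by 85 mm) begins 54 mm behind the grasp point. The pads swing forward as they close: fully open they stand 13 mm farther back than shut.
Start: joints at [-0.042, 0.311, 0.014, 1.512, -0.004, 1.319, -0.027], TCP at [0.55, 0, 0.231] pointing down, gripper open.
Joint ranges: [-2.7, 2.7], [-0.3, 1.91], [-1.27, 1.3], [0.12, 2.57], [-1.44, 4.58], [0.2, 2.03], [-3.05, 3.05]. Speed limits (rad/s): [2.79, 2.79, 3.14, 3.14, 3.14, 3.14, 3.14].

### API

Orientations are given as a rotation vector (axis times angle).
In Python, from workcell import get_state, grab_frame, job_done gives the robot as it stands. The module is installed in compiled form; this text tells all that it offers.
- The arm moves only by the shell command python3 -m crank 'ROWS' [FORCE]. ROWS is JSON, one flat list of numbers, 7 for each row, row after row: the turn, a rotation vector about the tool's x, y, z in units of 0.08 rad (1.0 is 0.08 rad), then the shift along the tool's x, y, z in units of 3 cm (1.0 is 3 cm), then the opening, from 0 (shut) to 1 (fully open). In form: [wx, wy, wz, x, y, z, claw, wx, wy, wz, x, y, z, claw, ...]. A call has 1 to 5 rows; each row shifts and turns the pose as measured when the row begins, along the tool's axes as they then stand; what a row does not reach is not made up. A row lasts 1/12 s, in which the tool goes at most 41.7 mm and 7.16 degrees, less where a joint would pass 70% of its speed; a pose out of reach is approached as far as the arm can. A call with a number of a shift or a turn outside -1 to 1 is refused whole. A call with a gripper value outside its range is refused whole. The fingers move at their own pace and stop on an object; FORCE is the grip in N (left out, the last holds). Time passes only in rows, so rows that do not move let the fingers close. It gives the time, the measured TCP pose, the force and the opening at its end, in the units of the state.
- get_state(): the state, without advancing time (a new reading comes with each control period).
- grab_frame(name): name is "scene" or "side" or "wrist"; returns a dict with "image" (384x512x3 uint8, red, green, blue), "intrinsics" (3x3 intrinsics, pixels), "origin" and "attitude" of the camera in the world; the wrist camera has in their place "hand_eye" (4x4, takes a point from camera to tool coordinates, whose origin is the TCP and whose axes are the flange's). Camera axes: x right, y down, z forward; pixel columns grow to the right and rows downward; lengths in m; the calibration is good to about 2 mm. A picture is of the moment at which its call begins: read the wrist's pose just before it. There is no depth.
- job_done(): hands the job in, once; it reports no verdict.
The state is a dict: "time": time; "qpos": joint angles; "joint_velocities": joint speeds; "effort": joint torques, N m; "tcp_pos": TCP position; "ee_rot": TCP orientation; "wrist_force": force on the tool from outside, world axes, zero at the start; "wrist_torque": the same for the moment, N m; "width": finger opening in m.
Only numpy, scipy, OpenCV 4.12 (cv2) and the standard library are available. Lean on these libraries where they do the work, as an engineer would, in place of code of your own. Each camera call takes 0.05 s, during which the arm holds its last target.

## Working session

There is one attempt and no reset: what is moved stays moved. The work goes in short steps, Python scripts to look and compute and a shell command to move; the robot and the scene stay as the last step left them, time stands still between calls to the robot, and variables do not carry over. Pictures are saved under pics/ and viewed, and the job is handed in when it is done.

```bash
ls; mkdir -p pics
cat > h.py <<'E'
import numpy as np, cv2
from scipy.spatial.transform import Rotation as R
from workcell import get_state, grab_frame
E
python3 - <<'E'
from h import *
s=get_state(); print({k:np.round(v,3) for k,v in s.items()})
for n in("scene","side","wrist"):
    f=grab_frame(n); cv2.imwrite(f"pics/{n}0.png",f["image"][:,:,::-1])
    print(n,{k:np.round(v,3).tolist() if not isinstance(v,str) else v for k,v in f.items() if k!="image"})
    np.savez(f"pics/{n}0.npz",**f)
E
```

```text
pics
{'time': np.float64(0.0), 'qpos': array([-0.042,  0.312,  0.014,  1.513, -0.004,  1.319, -0.027]), 'joint_velocities': array([ 0.001,  0.001, -0.   ,  0.   ,  0.001, -0.002, -0.002]), 'effort': array([-1.0000e-03, -3.7991e+01,  1.4600e-01, -2.3059e+01,  1.2000e-02,
        1.4000e-02,  0.0000e+00]), 'tcp_pos': array([0.549, 0.   , 0.23 ]), 'ee_rot': array([-2.22 , -2.22 ,  0.003]), 'wrist_force': array([ 0.554, -0.622,  0.209]), 'wrist_torque': array([-0.022,  0.012,  0.007]), 'width': np.float64(0.085)}
scene {'intrinsics': [[363.396, 0.0, 262.859], [0.0, 363.396, 191.977], [0.0, 0.0, 1.0]], 'origin': [-0.055, -0.9, 0.946], 'attitude': [-2.179, 0.653, -0.284]}
side {'intrinsics': [[349.849, 0.0, 264.498], [0.0, 349.849, 189.085], [0.0, 0.0, 1.0]], 'origin': [0.201, 0.854, 0.711], 'attitude': [-0.384, 2.587, -1.412]}
wrist {'intrinsics': [[339.539, 0.0, 254.76], [0.0, 339.539, 193.854], [0.0, 0.0, 1.0]], 'hand_eye': [[-0.0, -0.946, -0.323, 0.083], [1.0, -0.001, 0.001, -0.0], [-0.001, -0.323, 0.946, -0.142], [0.0, 0.0, 0.0, 1.0]]}
```

View pics/scene0.png

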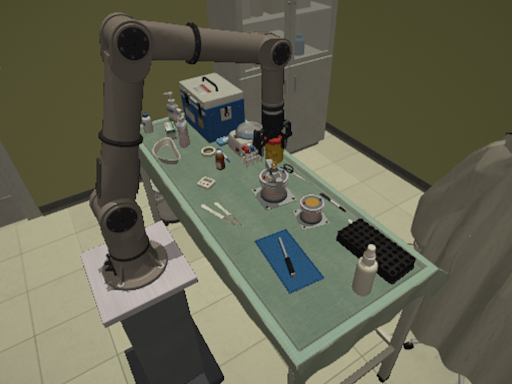

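View pics/side0.png

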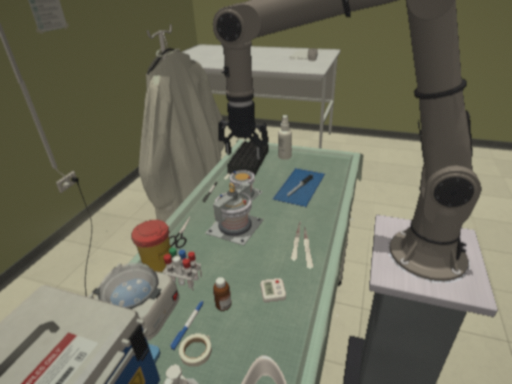

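View pics/wrist0.png

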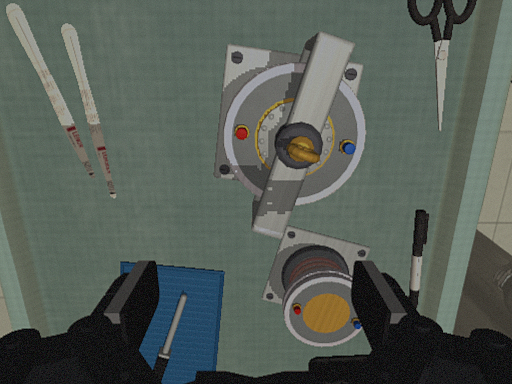

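```bash
cat >> h.py <<'E'
def cam(f,s=None):
    K=np.array(f["intrinsics"])
    if "hand_eye" in f:
        T=np.eye(4);T[:3,:3]=R.from_rotvec(s["ee_rot"]).as_matrix();T[:3,3]=s["tcp_pos"]
        M=T@np.array(f["hand_eye"]); return K,M[:3,:3],M[:3,3]
    return K,R.from_rotvec(f["attitude"]).as_matrix(),np.array(f["origin"])
def ray(c,u,v):
    K,A,o=c; d=A@np.linalg.solve(K,[u,v,1.0]); return o,d/np.linalg.norm(d)
def onz(c,u,v,z):
    o,d=ray(c,u,v); return o+d*(z-o[2])/d[2]
def proj(c,p):
    K,A,o=c; q=K@(A.T@(np.asarray(p)-o)); return q[:2]/q[2]
def tri(l):
    S=np.zeros((3,3));b=np.zeros(3)
    for c,u,v in l:
        o,d=ray(c,u,v);P=np.eye(3)-np.outer(d,d);S+=P;b+=P@o
    p=np.linalg.solve(S,b); return p,[np.linalg.norm((np.eye(3)-np.outer(ray(*x)[1],ray(*x)[1]))@(p-ray(*x)[0])) for x in l]
def crop(im,x0,y0,x1,y1,k,name):
    cv2.imwrite(name,cv2.resize(im[y0:y1,x0:x1,::-1],None,fx=k,fy=k,interpolation=cv2.INTER_CUBIC))
E
python3 - <<'E'
from h import *
for n,b in(("scene",(250,160,350,300)),("side",(200,150,330,250)),("wrist",(240,80,380,210))):
    f=np.load(f"pics/{n}0.npz"); k=min(800//(b[2]-b[0]),600//(b[3]-b[1])); print(k); crop(f["image"],*b,k,f"pics/c_{n}0.png")
f=np.load("pics/wrist0.npz"); crop(f["image"],110,250,240,384,4,"pics/c_wristb.png")
E
```

```text
4
6
4
```

View pics/c_scene0.png

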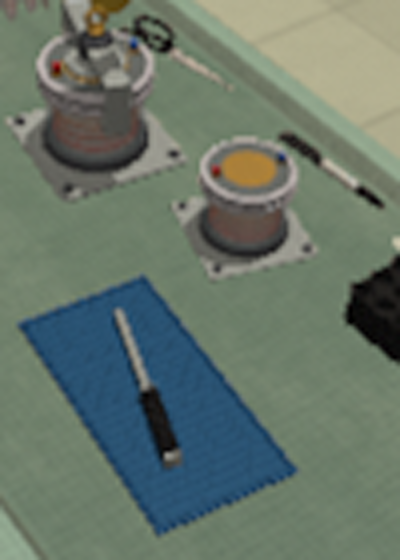

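View pics/c_side0.png

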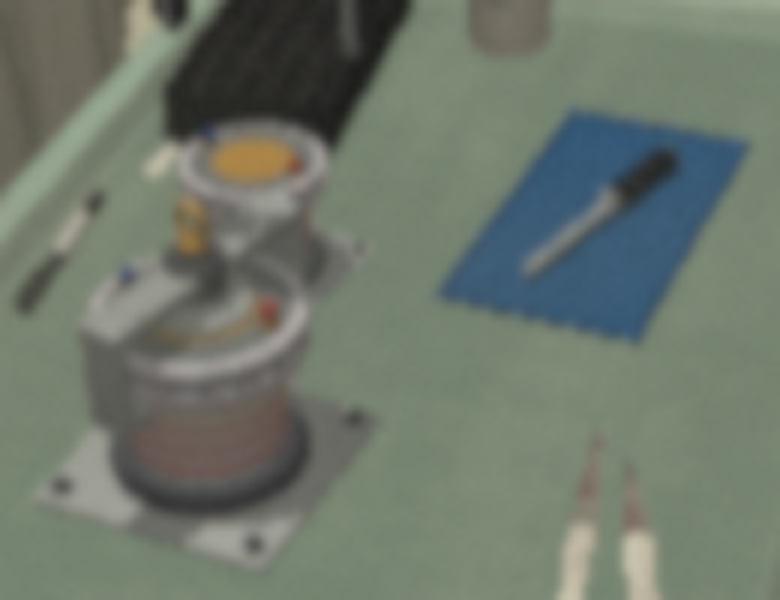

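View pics/c_wrist0.png

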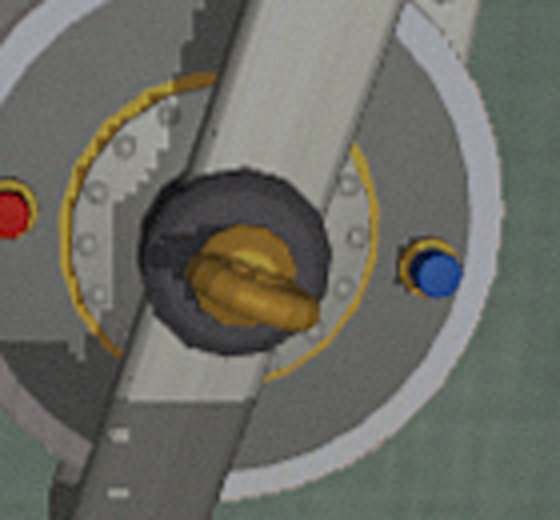

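View pics/c_wristb.png

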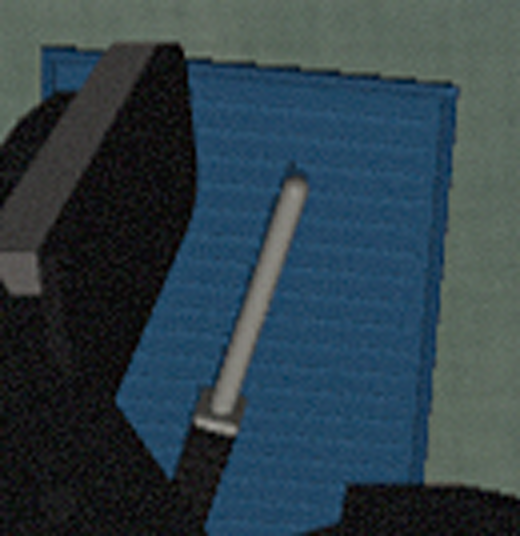

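Run:
```python
from h import *
s=get_state()
C={n:cam(np.load(f"pics/{n}0.npz"),s) for n in("scene","side","wrist")}
for nm,z,px in(("nose",.0115,dict(scene=(279.75,237.9),side=(287.5,195.3),wrist=(184.5,296))),("rear",.0115,dict(scene=(292.8,275),side=(311.5,176.6))),("shoulder",.0115,dict(wrist=(165.3,353),scene=(287,257),side=(301.5,183.5)))):
    for n,p in px.items(): print(nm,n,np.round(onz(C[n],*p,z),4))
f=np.load("pics/scene0.npz");crop(f["image"],250,150,300,200,10,"pics/c_scene_eye.png")
f=np.load("pics/side0.npz");crop(f["image"],210,170,270,215,12,"pics/c_side_eye.png")
print("mat scene",[np.round(onz(C["scene"],*p,.004),3).tolist() for p in((255.5,241.2),(286,229.3),(323.5,277),(290,293))])
# lid rim by wrist: ellipse of valves etc
print("eye from wrist at .168 top", onz(C["wrist"],303.5,152,.165))
print("prelim eye side",onz(C["side"],231.8,186,.156))
```

```text
nose scene [ 0.4589 -0.1815  0.0115]
nose side [ 0.4574 -0.1685  0.0115]
nose wrist [ 0.4608 -0.1753  0.0115]
rear scene [ 0.4014 -0.3359  0.0115]
rear side [ 0.4002 -0.3218  0.0115]
shoulder wrist [ 0.429  -0.2653  0.0115]
shoulder scene [ 0.4293 -0.2659  0.0115]
shoulder side [ 0.4266 -0.2612  0.0115]
mat scene [[0.383, -0.141, 0.004], [0.506, -0.153, 0.004], [0.481, -0.391, 0.004], [0.358, -0.381, 0.004]]
eye from wrist at .168 top [0.57936161 0.03988485 0.165     ]
prelim eye side [0.57814065 0.0385561  0.156     ]
```

View pics/c_scene_eye.png

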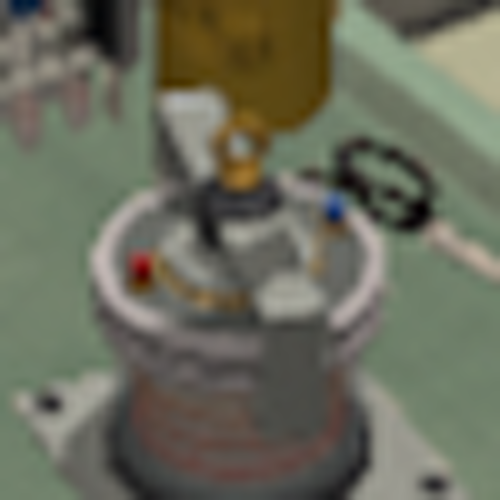

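View pics/c_side_eye.png

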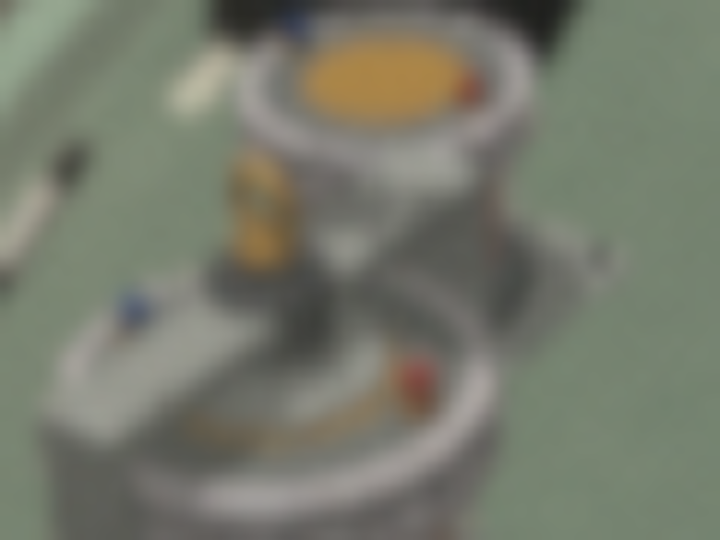

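Run:
```python
from h import *
s=get_state()
C={n:cam(np.load(f"pics/{n}0.npz"),s) for n in("scene","side","wrist")}
a=(C["scene"],274.2,164.8);b=(C["side"],232,186.5)
print(tri([a,b])); 
for z in(.155,.157): print([np.round(onz(*x,z),4) for x in(a,b)])
p,_=tri([a,b]); print(proj(C["wrist"],p))
w=C["wrist"]
# wrist: ring line at ring-top z
P=[onz(w,240+x/4,80+y/4,z) for x,y,z in((200,270,.156),(312,318,.156),(255,290,.1675),(238,262,.139))];print(np.round(P,4))
d=P[1]-P[0];print(np.degrees(np.arctan2(d[1],d[0])),np.linalg.norm(d))
P=[onz(w,*q,.131) for q in((337,40),(280,222))]
d=P[0]-P[1];print("yoke",np.degrees(np.arctan2(d[1],d[0])),np.linalg.norm(d),P)
# lid circle
P=onz(w,*(294.5,132),.103);print("lid c",P)
```

```text
(array([0.58061917, 0.03293568, 0.15078972]), [np.float64(0.0005065401486353443), np.float64(0.0005065401486352263)])
[array([0.5779, 0.0283, 0.155 ]), array([0.5772, 0.0396, 0.155 ])]
[array([0.5763, 0.026 , 0.157 ]), array([0.5758, 0.0425, 0.157 ])]
[302.03087005 157.87243904]
[[0.5718 0.0409 0.156 ]
 [0.5903 0.033  0.156 ]
 [0.5792 0.0401 0.1675]
 [0.5801 0.039  0.139 ]]
-23.111869201548583 0.020143310560266504
yoke 75.19692258613183 0.1334384442460827 [array([0.60269975, 0.10678262, 0.131     ]), array([ 0.56860653, -0.02222696,  0.131     ])]
lid c [0.58047142 0.0429309  0.103     ]
```

Candidates: bar with black grip and bright shank on the mat (scene 288,258); black/white marker (scene 337,203); tweezers/scalpels (scene 220,213); scissors (scene 292,172). I choose the one on the blue mat, and the close crop shows its black square grip and round bright shank. For the jar, I choose the larger one with the clamp and brass eye (scene 274,165), not the small one (312,205).

```bash
cat >> h.py <<'E'
def todo(x,y,z,head):
    s=get_state(); A=R.from_rotvec(s["ee_rot"]).as_matrix()
    h=np.radians(head); T=np.array([[np.cos(h),np.sin(h),0],[np.sin(h),-np.cos(h),0],[0,0,-1]]).T
    T=np.column_stack([[np.cos(h),np.sin(h),0],[np.sin(h),-np.cos(h),0],[0,0,-1]])
    w=R.from_matrix(A.T@T).as_rotvec(); d=A.T@(np.array([x,y,z])-s["tcp_pos"])
    print("t",round(float(s["time"]),2),"tcp",np.round(s["tcp_pos"],4),"head",round(float(np.degrees(np.arctan2(A[1,0],A[0,0]))),2),"turn units",np.round(w/.08,2),"shift units",np.round(d/.03,2),"F",np.round(s["wrist_force"],2),"M",np.round(s["wrist_torque"],3),"w",round(float(s["width"]),4),"q7",round(float(s["qpos"][6]),2))
E
python3 -m crank '[0,0,0.85,-1,-0.4,0.3,1, 0,0,0.85,-1,-0.3,0.3,1, 0,0,0.85,-1,-0.2,0.3,1, 0,0,0.85,-1,-0.1,0.3,1, 0,0,0.85,-1,0,0.3,1]'
python3 -c "
from h import *
todo(.423,-.2823,.10,70.5)"
```

```text
time: 0.57
tcp_pos: [0.5016, -0.1382, 0.1833]
ee_rot: [-2.555, -1.82, -0.011]
wrist_force: [0.9, -1.0, -0.0]
width: 0.0855
t 0.57 tcp [ 0.5016 -0.1382  0.1833] head 70.93 turn units [-0.   -0.11  0.09] shift units [-5.42 -0.91  2.73] F [ 0.91 -0.96 -0.02] M [-0.001 -0.036  0.013] w 0.0855 q7 -0.05
```

```bash
python3 -m crank '[0,0,0,-1,-0.2,0.5,1, 0,0,0,-1,-0.2,0.5,1, 0,0,0,-1,-0.2,0.5,1, 0,0,0,-1,-0.2,0.5,1, 0,0,0,-1,-0.1,0.5,1]' >/dev/null
python3 -c "
from h import *
todo(.423,-.2823,.10,70.5)"
python3 -m crank '[0,0,0,0,0,0,1]'
python3 - <<'E'
from h import *
todo(.423,-.2823,.10,70.5)
s=get_state();f=grab_frame("wrist");np.savez("pics/w1.npz",**f,s_pos=s["tcp_pos"],s_rot=s["ee_rot"]);cv2.imwrite("pics/w1.png",f["image"][:,:,::-1])
E
```

```text
t 0.98 tcp [ 0.4245 -0.2766  0.1045] head 70.85 turn units [ 0.05 -0.1   0.08] shift units [-0.2   0.02  0.15] F [0.19 0.08 0.46] M [-0.041  0.07  -0.035] w 0.0855 q7 0.3
time: 1.07
tcp_pos: [0.4175, -0.2828, 0.1015]
ee_rot: [-2.566, -1.804, -0.002]
wrist_force: [-0.9, -0.1, 0.5]
width: 0.0858
t 1.07 tcp [ 0.4175 -0.2828  0.1015] head 70.22 turn units [-0.04 -0.05 -0.06] shift units [0.08 0.17 0.05] F [-0.94 -0.14  0.47] M [-0.015  0.081 -0.043] w 0.0858 q7 0.3
```

View pics/w1.png

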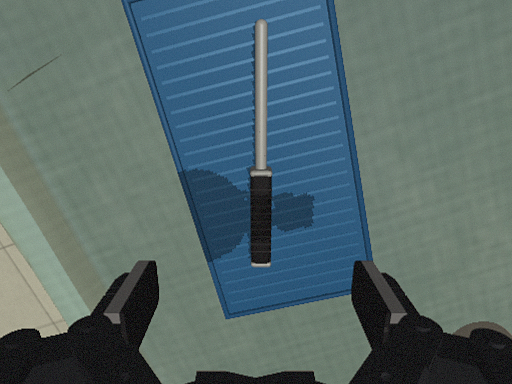

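Run:
```python
from h import *
f=np.load("pics/w1.npz");c=cam({k:f[k] for k in("intrinsics","hand_eye")},dict(ee_rot=f["s_rot"],tcp_pos=f["s_pos"]))
g=cv2.cvtColor(f["image"],cv2.COLOR_RGB2HSV)
m=((g[...,1]<70)&(g[...,2]>90)).astype(np.uint8); m[:, :245]=0;m[:,280:]=0;m[165:]=0
ys,xs=np.nonzero(m);print(ys.min(),ys.max());
for a,b in((25,60),(120,160)): print(xs[(ys>a)&(ys<b)].mean())
n=onz(c,260.7,19,.0115);sh=onz(c,261,172,.0145);r=onz(c,261,265,.0145)
d=n-sh;print(n,sh,r,np.linalg.norm(d[:2]),np.degrees(np.arctan2(d[1],d[0])),np.linalg.norm((n-r)[:2]),np.degrees(np.arctan2(*(n-r)[1::-1])))
u=(n-r)[:2]/np.linalg.norm((n-r)[:2]); g=n[:2]-u*.1325; print("centre",g,"+18:",g+u*.018)
t=g+u*.018; h=np.degrees(np.arctan2(u[1],u[0]));todo(t[0],t[1],.007,h)
```

```text
19 164
261.0571428571429
260.9583333333333
[ 0.46042235 -0.17285033  0.0115    ] [ 0.42835451 -0.26398053  0.0145    ] [ 0.40375825 -0.33355801  0.0145    ] 0.09660776080287316 70.61351970539839 0.17040474640085418 70.57780242906826
centre [ 0.41636259 -0.29781027] +18: [ 0.42234806 -0.28083458]
t 1.12 tcp [ 0.4197 -0.2802  0.1024] head 70.35 turn units [-0.02 -0.08 -0.05] shift units [-0.01  0.1   3.18] F [ 0.29  0.58 -0.26] M [-0.012 -0.018 -0.01 ] w 0.0854 q7 0.3
```

```bash
python3 -m crank '[0,0,0,0,0.1,0.6,1, 0,0,0,0,0,0.6,1, 0,0,0,0,0,0.6,1, 0,0,0,0,0,0.4,1, 0,0,0,0,0,0,1]' >/dev/null
python3 -c "
from h import *
todo(.4223,-.2808,.007,70.58)"
```

```text
t 1.53 tcp [ 0.4272 -0.2781  0.0358] head 70.47 turn units [ 0.05 -0.12 -0.02] shift units [-0.15 -0.13  0.96] F [ 0.66 -0.57 -0.23] M [-0.037  0.044  0.028] w 0.0855 q7 0.32
```

```bash
python3 -m crank '[0,0,0,-0.1,-0.1,0.35,1, 0,0,0,0,0,0.25,1, 0,0,0,0,0,0,1]' >/dev/null
python3 -c "
from h import *
todo(.4223,-.2808,.007,70.58)"
python3 -m crank '[0,0,0,0,0,0,1]' >/dev/null
python3 -c "
from h import *
todo(.4223,-.2808,.007,70.58)"
```

```text
t 1.78 tcp [ 0.4268 -0.277   0.0185] head 70.76 turn units [ 0.08 -0.15  0.04] shift units [-0.17 -0.1   0.38] F [-0.19 -0.59 -0.81] M [-0.013  0.012 -0.001] w 0.0853 q7 0.33
t 1.87 tcp [ 0.4276 -0.2766  0.0189] head 70.82 turn units [ 0.08 -0.15  0.05] shift units [-0.2  -0.12  0.39] F [-0.85  0.18  0.39] M [-0.051 -0.001 -0.003] w 0.0852 q7 0.33
```

```bash
python3 -m crank '[0,-0.15,0,-0.2,-0.1,0.2,1, 0,0,0,0,0,0.1,1, 0,0,0,0,0,0,1]' >/dev/null
python3 -c "
from h import *
todo(.4223,-.2808,.008,70.58)"
```

```text
t 2.12 tcp [ 0.4249 -0.2818  0.0113] head 70.9 turn units [0.14 0.02 0.07] shift units [ 0.   -0.1   0.11] F [0.05 0.51 0.13] M [-0.011 -0.025 -0.   ] w 0.0856 q7 0.33
```

```bash
python3 -m crank '[0.13,0,0.05,0,-0.09,0.12,1, 0,0,0,0,0,0,0.4, 0,0,0,0,0,0,0, 0,0,0,0,0,0,0, 0,0,0,0,0,0,0]' 60 
python3 -c "
from h import *
todo(.4223,-.2808,.008,70.58)"
python3 -m crank '[0,0,0,0,0,0,0, 0,0,0,0,0,0,0]' 100 
python3 -c "
from h import *
todo(.4223,-.2808,.008,70.58)"
```

```text
time: 2.53
tcp_pos: [0.4226, -0.2813, 0.0079]
ee_rot: [2.562, 1.815, -0.001]
wrist_force: [-0.1, 0.7, 0.1]
width: 0.0389
t 2.53 tcp [ 0.4226 -0.2813  0.0079] head 70.62 turn units [0.01 0.02 0.01] shift units [ 0.01 -0.02 -0.  ] F [-0.07  0.72  0.07] M [ 0.001 -0.006  0.015] w 0.0389 q7 0.33
time: 2.7
tcp_pos: [0.4228, -0.2814, 0.0083]
ee_rot: [2.562, 1.814, -0.001]
wrist_force: [-3.9, 2.6, 9.8]
width: 0.0131
t 2.7 tcp [ 0.4228 -0.2814  0.0083] head 70.62 turn units [0.02 0.02 0.01] shift units [ 0.01 -0.02  0.01] F [-3.94  2.58  9.77] M [ 0.557  0.891 -0.047] w 0.0131 q7 0.33
```

```bash
python3 -m crank '[0,0,0,0,0,0,0]'
cat >> h.py <<'E'
def snap(n,name):
    s=get_state();f=grab_frame(n);np.savez(f"pics/{name}.npz",**f,s_pos=s["tcp_pos"],s_rot=s["ee_rot"]);cv2.imwrite(f"pics/{name}.png",f["image"][:,:,::-1])
def load(name):
    f=np.load(f"pics/{name}.npz"); return f["image"],cam({k:f[k] for k in f.files if k!="image"},dict(ee_rot=f["s_rot"],tcp_pos=f["s_pos"]))
E
python3 -c "
from h import *
todo(.4223,-.2808,.008,70.58)
snap('wrist','w2')"
```

```text
time: 2.78
tcp_pos: [0.4228, -0.2815, 0.0085]
ee_rot: [2.562, 1.814, -0.001]
wrist_force: [0.8, -1.0, -1.6]
width: 0.0122
t 2.78 tcp [ 0.4228 -0.2815  0.0085] head 70.61 turn units [0.02 0.02 0.01] shift units [ 0.02 -0.03  0.02] F [ 0.81 -0.97 -1.6 ] M [-0.017  0.008  0.056] w 0.0122 q7 0.33
```

View pics/w2.png

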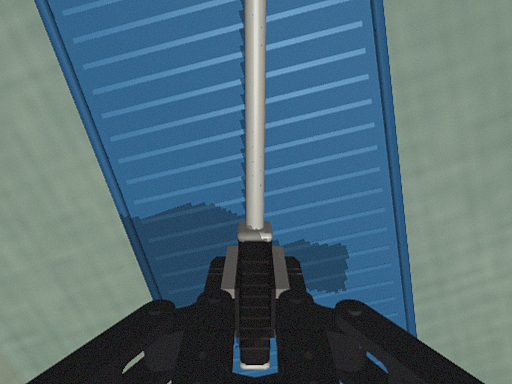

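The bar sits square between the pads: shank at column 255, shoulder at (255,230). Lifting.

```bash
python3 -m crank '[0,0,0,0,0,-0.3,0, 0,0,0,0,0,-0.6,0, 0,0,0,0,0,-1,0, 0,0,0,0,0,-1,0, 0,0,0,0,0,-1,0]' >/dev/null
python3 -m crank '[0,0,0,0,0,-1,0, 0,0,0.2,0.6,0.4,-0.5,0, 0,0,0.2,1,0.4,0,0, 0,0,0.2,1,0.4,0,0, 0,0,0.1,1,0.4,0,0]' >/dev/null
python3 -c "
from h import *
todo(.5235,-.094,.165,67)"
```

```text
t 3.67 tcp [ 0.4989 -0.2045  0.1802] head 65.94 turn units [-0.06  0.09 -0.23] shift units [ 3.7  -0.75  0.48] F [ 0.28 -0.74 -1.91] M [-0.022 -0.023  0.025] w 0.0117 q7 -0.01
```

```bash
python3 -m crank '[0,0,0,0.8,-0.3,0,0, 0,0,0,0.8,-0.3,0,0, 0,0,0,0.8,-0.15,0,0, 0,0,0,0.4,0,0,0, 0,0,0,0,0,0,0]' >/dev/null
python3 -m crank '[0,0,0,0,0,0,0, 0,0,0,0,0,0,0]' >/dev/null
python3 -c "
from h import *
todo(.5235,-.094,.165,67)
snap('wrist','w3');snap('scene','s3')
f,c=load('s3');crop(f,230,140,330,240,6,'pics/s3c.png')
"
```

```text
t 4.25 tcp [ 0.5168 -0.1053  0.1814] head 66.73 turn units [-0.04  0.03 -0.06] shift units [0.44 0.06 0.54] F [ 0.25  0.39 -1.55] M [-0.009 -0.016 -0.001] w 0.0118 q7 -0.2
```

View pics/w3.png

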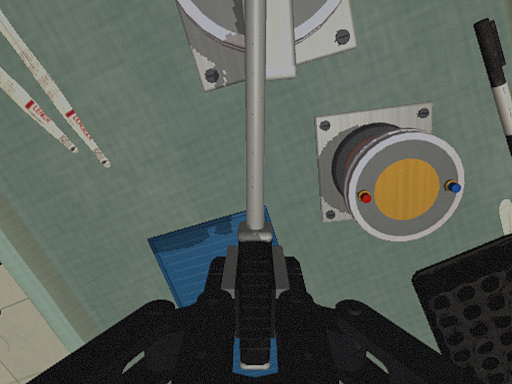

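View pics/s3c.png

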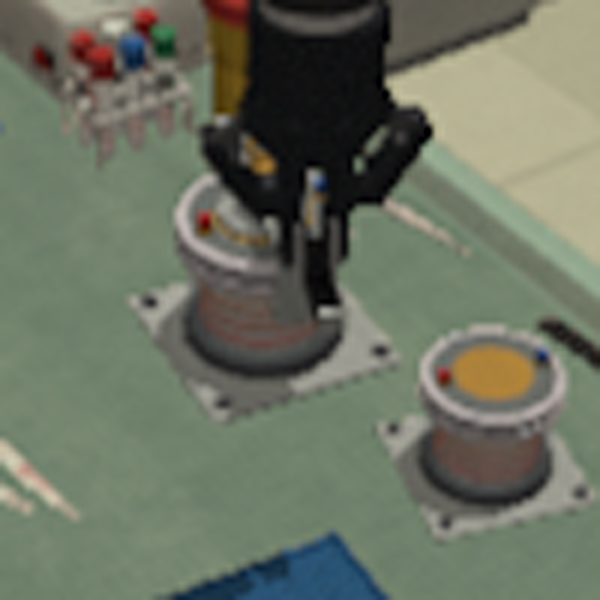

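```bash
python3 -m crank '[0,0,0,0,0.6,-1,0, 0,0,0,0.4,0.4,-1,0, 0,0,0,0.9,0.2,0,0, 0,0,0,0.9,0,0,0, 0,0,0,0.4,0,0,0]' >/dev/null
python3 -m crank '[0,0,0,0,0,0,0, 0,0,0,0,0,0,0]' >/dev/null
python3 -c "
from h import *
todo(.5235,-.094,.165,67)
snap('wrist','w4')
"
python3 -m crank '[0,0,0,0,-0.9,0,0, 0,0,0,0,-0.9,0,0, 0,0,0,0,-0.6,0,0, 0,0,0,0,0,0,0, 0,0,0,0,0,0,0]' >/dev/null
python3 -c "
from h import *
todo(.5235,-.094,.165,67)
snap('wrist','w5')
"
```

```text
t 4.93 tcp [ 0.5715 -0.0625  0.2347] head 65.14 turn units [-0.29  0.2  -0.41] shift units [-1.59 -0.96  2.37] F [-0.   -0.53 -1.09] M [-0.08   0.004  0.004] w 0.0118 q7 -0.32
t 5.4 tcp [ 0.4988 -0.0426  0.2331] head 64.23 turn units [-0.35  0.31 -0.61] shift units [-1.13  1.55  2.26] F [ 0.96 -1.22 -1.59] M [ 0.002 -0.097  0.045] w 0.0117 q7 -0.39
```

View pics/w4.png

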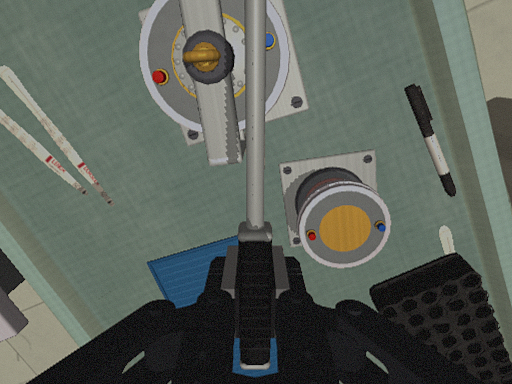

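View pics/w5.png

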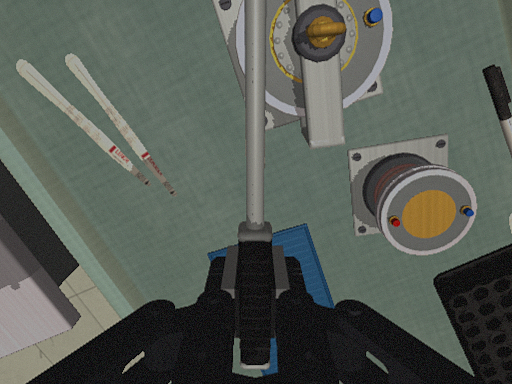

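Run:
```python
from h import *
f,c=load('w4');crop(f,170,20,250,90,8,'pics/w4c.png')
f,c=load('w5');crop(f,285,0,365,70,8,'pics/w5c.png')
```

```text
(no output)
```

View pics/w4c.png

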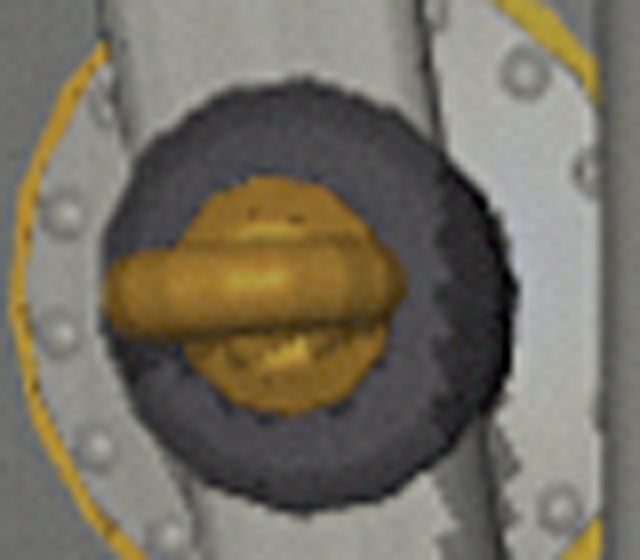

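View pics/w5c.png

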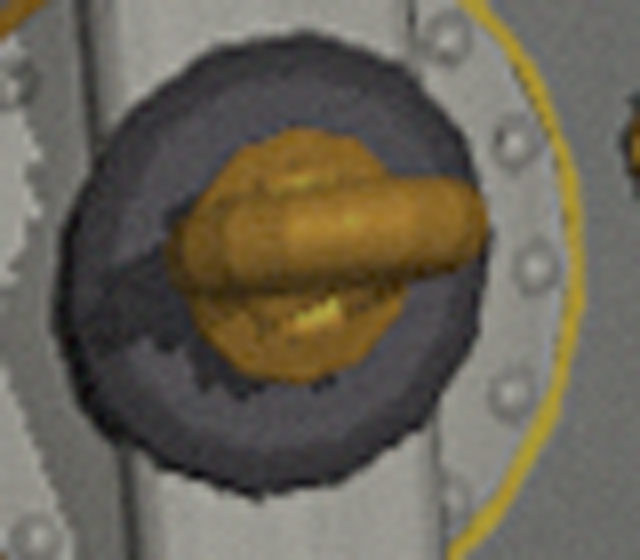

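Run:
```python
from h import *
_,c4=load('w4');_,c5=load('w5')
a=(c4,170+254/8,20+289/8);b=(c5,285+331/8,240/8)
print(tri([a,b]));print(onz(*a,.156),onz(*b,.156))
for c,p,q,ox,oy in((c4,(103,293),(405,285),170,20),(c5,(172,258),(490,222),285,0)):
    P=onz(c,ox+p[0]/8,oy+p[1]/8,.156);Q=onz(c,ox+q[0]/8,oy+q[1]/8,.156);d=Q-P;print(np.degrees(np.arctan2(d[1],d[0])),np.linalg.norm(d))
# camera ray direction, ring plane check
print(ray(*a)[1],ray(*b)[1])
```

```text
(array([0.58053516, 0.03727659, 0.15681698]), [np.float64(8.617336737311022e-05), np.float64(8.617336737313012e-05)])
[0.58044809 0.03744736 0.156     ] [0.58066457 0.03720549 0.156     ]
-23.555081477711987 0.022850288522400883
-20.055088472547776 0.022750790958014903
[-0.1327392   0.10557541 -0.98551212] [ 0.18546797  0.01398967 -0.98255072]
```

Run:
```python
from h import *
from scipy.optimize import least_squares
for nm in("w3","w4","w5"):
    f,_=load(nm); d=np.load(f"pics/{nm}.npz");K=d["intrinsics"];H=d["hand_eye"]
    g=cv2.GaussianBlur(cv2.cvtColor(f,cv2.COLOR_RGB2GRAY).astype(np.float32),(0,0),1.0)
    gx=np.abs(cv2.Sobel(g,cv2.CV_32F,1,0)); rows=[]
    for v in range(2,222,4):
        def edge(lo,hi):
            r=gx[max(v-1,0):v+2,lo:hi].sum(0);i=int(np.argmax(r))
            if 0<i<len(r)-1:
                a,b,c=r[i-1:i+2]; i=i+.5*(a-c)/(a-2*b+c)
            return lo+i
        rows.append((v,edge(236,252),edge(259,275)))
    r=np.array(rows); w=r[:,2]-r[:,1]; ok=np.abs(w-np.polyval(np.polyfit(r[:,0],w,1),r[:,0]))<1
    r=r[ok]; w=w[ok]
    print(nm,len(r),"width at v=0,200",np.round(np.polyval(np.polyfit(r[:,0],w,1),[0,200]),2),"centre",np.round(np.polyval(np.polyfit(r[:,0],(r[:,1]+r[:,2])/2,1),[0,200]),2))
    # axis in tool: z=z0+kz*x, y=y0+ky*x ; tangent rays
    A=H[:3,:3];o=H[:3,3]
    def res(p):
        y0,ky,z0,kz=p[:4]
        out=[]
        P0=np.array([0,y0,z0]);u=np.array([1,ky,kz]);u/=np.linalg.norm(u)
        for v,l,rr in r:
            for col,sg in((l,-1),(rr,1)):
                dd=A@np.linalg.solve(K,[col,v,1]);
                n=np.cross(dd,u);n/=np.linalg.norm(n)
                out.append((abs((P0-o)@n)-.004)*1e3 if True else 0)
        return out
    s=least_squares(res,[0,0,-.003,0],loss="soft_l1",f_scale=.1)
    J=s.jac;cov=np.linalg.inv(J.T@J)*np.var(s.fun);print(np.round(s.x,4),np.round(np.sqrt(np.diag(cov)),4),"rms mm",np.std(s.fun).round(3))
```

```text
w3 15 width at v=0,200 [21.73 12.04] centre [257.24 254.64]
[-4.000e-04  9.400e-03  7.350e-02 -6.705e-01] [0.0001 0.0011 0.0031 0.044 ] rms mm 0.135Traceback (most recent call last):
  File "<stdin>", line 16, in <module>
    raise TypeError("expected non-empty vector for x")
TypeError: expected non-empty vector for x
```

Run:
```python
from h import *
for nm in("w2","w3","w4","w5"):
    f,_=load(nm)
    g=cv2.GaussianBlur(f,(0,0),1.0).astype(np.float32)
    lab=cv2.cvtColor((g/255).astype(np.float32),cv2.COLOR_RGB2LAB)
    gx=sum(np.abs(cv2.Sobel(lab[...,i],cv2.CV_32F,1,0)) for i in range(3)); rows=[]
    for v in range(4,216,4):
        R_=gx[v-2:v+3].mean(0)
        def edge(lo,hi):
            r=R_[lo:hi];i=int(np.argmax(r))
            if 0<i<len(r)-1:
                a,b,c=r[i-1:i+2]; return lo+i+.5*(a-c)/(a-2*b+c)
            return np.nan
        rows.append((v,edge(240,251),edge(260,272)))
    r=np.array(rows)
    for lo,hi in((0,50),(50,110),(110,160),(160,216)):
        q=r[(r[:,0]>=lo)&(r[:,0]<hi)];print(nm,lo,"L",np.round(np.nanmedian(q[:,1]),2),"R",np.round(np.nanmedian(q[:,2]),2),"w",np.round(np.nanmedian(q[:,2]-q[:,1]),2),"sd",np.nanstd(q[:,2]-q[:,1]).round(2))
```

```text
w2 0 L 244.71 R 265.31 w 20.62 sd 0.34
w2 50 L 245.02 R 264.55 w 19.52 sd 0.25
w2 110 L 245.42 R 263.99 w 18.56 sd 0.41
w2 160 L 245.85 R 263.47 w 17.65 sd 0.23
w3 0 L 244.82 R 265.86 w 21.0 sd 1.9
w3 50 L 246.57 R 265.53 w 18.54 sd 0.58
w3 110 L 244.64 R 264.95 w 20.14 sd 1.33
w3 160 L 245.33 R 261.79 w 16.45 sd 1.39
w4 0 L 243.8 R 265.83 w 21.67 sd 1.22
w4 50 L 244.46 R 262.89 w 18.29 sd 0.39
w4 110 L 244.87 R 264.92 w 20.0 sd 1.31
w4 160 L 245.32 R 261.7 w 16.46 sd 0.98
w5 0 L 244.05 R 268.75 w 24.71 sd 2.77
w5 50 L 244.56 R 262.87 w 17.95 sd 2.98
w5 110 L 244.78 R 264.98 w 20.24 sd 1.34
w5 160 L 245.34 R 261.96 w 16.67 sd 1.64
```

```bash
python3 -c "
from h import *
todo(.5206,-.111,.18,68)"
python3 -m crank '[0,0,0,-0.8,0.5,0,0, 0,0,0,-0.9,0.5,0,0, -0.3,0.3,-0.4,-0.3,0.6,0.3,0, 0,0,-0.4,0,0.1,0.6,0, 0,0,0,0,0,0.6,0]' >/dev/null
python3 -m crank '[0,0,0,0,0,0,0]' >/dev/null
python3 -c "
from h import *
todo(.5206,-.111,.153,68)"
```

```text
t 5.45 tcp [ 0.4987 -0.0428  0.2332] head 64.2 turn units [-0.36  0.31 -0.83] shift units [-1.68  1.69  1.77] F [-0.26 -0.15 -1.75] M [ 0.007  0.013 -0.01 ] w 0.0118 q7 -0.39
t 5.95 tcp [ 0.5224 -0.1317  0.1882] head 67.55 turn units [ 0.07  0.05 -0.1 ] shift units [ 0.62 -0.33  1.17] F [-1.12  0.42 -2.29] M [0.    0.115 0.041] w 0.0116 q7 -0.13
```

```bash
python3 -m crank '[0,0,-0.1,0,-0.3,0.5,0, 0,0,0,0,0,0.4,0, 0,0,0,0.4,0,0.2,0, 0,0,0,0,0,0,0, 0,0,0,0,0,0,0]' >/dev/null
python3 -c "
from h import *
todo(.53,-.0879,.153,68)"
```

```text
t 6.37 tcp [ 0.5213 -0.1218  0.1559] head 67.6 turn units [ 0.11  0.08 -0.09] shift units [ 1.16 -0.16  0.09] F [ 0.12 -0.76 -1.04] M [ 0.005 -0.008 -0.006] w 0.0119 q7 -0.15
```

```bash
python3 -m crank '[0.1,0.1,-0.08,0.4,-0.15,0.1,0, 0,0,0,0.4,0,0,0, 0,0,0,0.2,0,0,0, 0,0,0,0,0,0,0]' >/dev/null
python3 -c "
from h import *
todo(.53,-.0879,.153,68)
snap('side','d1');f,c=load('d1');crop(f,200,165,275,215,10,'pics/d1c.png')
print(proj(c,[.5805,.0373,.156]))
todo(.53,-.0879,.153,68)"
```

```text
t 6.7 tcp [ 0.5321 -0.088   0.1555] head 68.13 turn units [ 0.07 -0.06  0.03] shift units [-0.02 -0.07  0.08] F [ 0.16  0.95 -1.79] M [ 0.022  0.006 -0.022] w 0.0116 q7 -0.2
[231.23071408 185.67599669]
t 6.75 tcp [ 0.5321 -0.0883  0.1556] head 68.13 turn units [ 0.07 -0.06  0.03] shift units [-0.01 -0.07  0.09] F [ 0.33 -0.03 -1.62] M [ 0.01  -0.016  0.006] w 0.012 q7 -0.2
```

View pics/d1c.png

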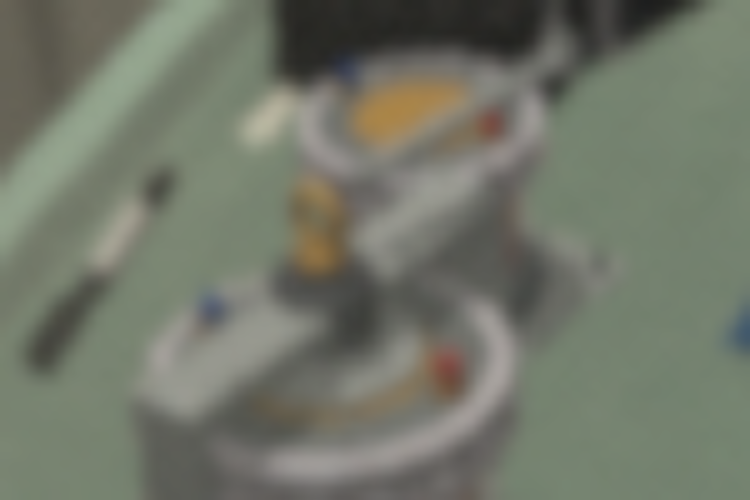

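Run:
```python
from h import *
f,c=load('d1');d=np.load('pics/d1.npz');A=R.from_rotvec(d["s_rot"]).as_matrix();p=d["s_pos"]
off=np.array([232,186.5])-proj(c,[.5805,.0373,.156]);print("cam bias",off)
for x in(.02,.06,.115,.136):
    q=p+A@[x,0,-.003];print(x,np.round(q,4),((proj(c,q)+off-[200,165])*10).round(0))
im=cv2.resize(f[165:215,200:275,::-1],None,fx=10,fy=10,interpolation=cv2.INTER_CUBIC)
for x in(.04,.06,.08,.1,.115):
    q=p+A@[x,0,-.003];u=((proj(c,q)+off-[200,165])*10+5).astype(int);cv2.circle(im,tuple(map(int,u)),4,(0,0,255),1)
cv2.imwrite("pics/d1o.png",im)
```

```text
cam bias [0.76928592 0.82400331]
0.02 [ 0.5395 -0.0694  0.1586] [563.  57.]
0.06 [ 0.5544 -0.0323  0.1588] [480. 106.]
0.115 [0.5749 0.0187 0.159 ] [360. 178.]
0.136 [0.5827 0.0382 0.1591] [311. 207.]
```

View pics/d1o.png

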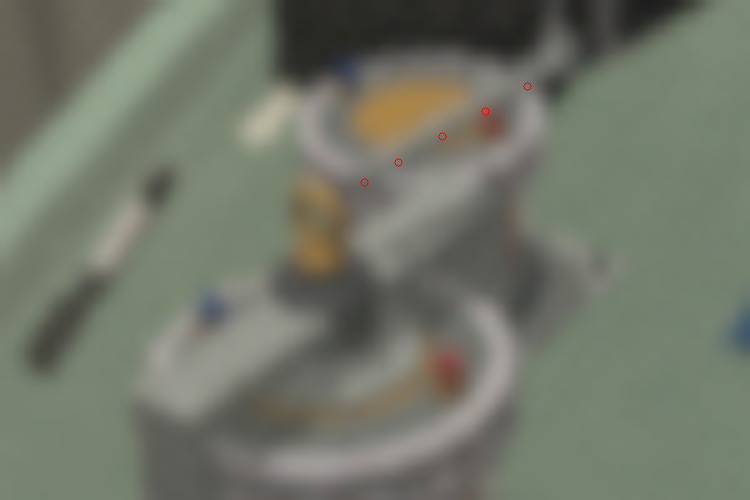

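Run:
```python
from h import *
f,c=load('d1');g=np.load('pics/side0.npz')["image"]
df=np.abs(f.astype(int)-g.astype(int)).sum(2).astype(np.float32)
sub=df[165:215,200:275]
im=cv2.resize(np.clip(sub*1.5,0,255).astype(np.uint8),None,fx=10,fy=10,interpolation=cv2.INTER_NEAREST)
cv2.imwrite("pics/d1d.png",im)
# profile per column
for u in range(234,256,2):
    v=np.arange(165,190);w=df[165:190,u];w=np.where(w>25,w,0);print(u,round(float((v*w).sum()/max(w.sum(),1)),2),int(w.sum()),end="; ")
d=np.load('pics/d1.npz');A=R.from_rotvec(d["s_rot"]).as_matrix();p=d["s_pos"]
print();
for x in(.04,.06,.08,.1,.115): print(x,proj(c,p+A@[x,0,-.003]).round(2))
```

```text
234 188.0 33; 236 186.45 358; 238 185.08 500; 240 184.22 484; 242 180.66 402; 244 177.13 304; 246 178.48 418; 248 180.43 444; 250 175.0 27; 252 171.09 403; 254 169.63 1166; 
0.04 [251.45 172.29]
0.06 [247.25 174.79]
0.08 [242.96 177.35]
0.1 [238.56 179.97]
0.115 [235.18 181.97]
```

View pics/d1d.png

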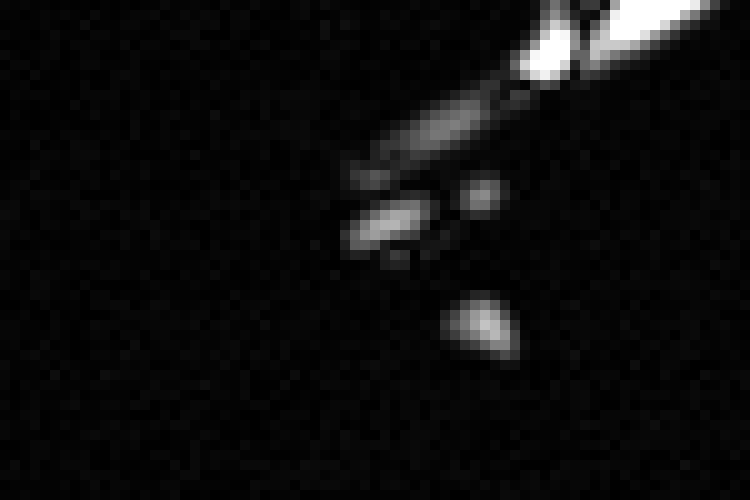

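```bash
cat >> h.py <<'E'
EYE=np.array([.5805,.0373,.156])
def rel(eye=EYE,x=.115,z=-.003,y=0.0):
    "bar axis relative to eye, in tool axes: lateral/vertical miss (mm) where the bar passes the eye, and nose beyond eye"
    s=get_state();A=R.from_rotvec(s["ee_rot"]).as_matrix();e=A.T@(eye-s["tcp_pos"])
    F=A.T@s["wrist_force"]
    print("t",round(float(s["time"]),2),"eye in tool mm",np.round(e*1e3,1),"nose past eye",round((x-e[0])*1e3,1),"bar must go y",round((e[1]-y)*1e3/30,3),"z",round((e[2]-z)*1e3/30,3),"units; tilt",np.round(A[2,:2],4),"head",round(float(np.degrees(np.arctan2(A[1,0],A[0,0]))),2),"Ftool",np.round(F,2),"Mz",np.round(s["wrist_torque"],3),"q7",round(float(s["qpos"][6]),2))
E
python3 -m crank '[0.07,-0.06,0,0,-0.07,0.09,0, 0,0,0,0,0,0,0, 0,0,0,0,0,0,0]' >/dev/null
python3 -c "
from h import *
rel()"
```

```text
t 7.0 eye in tool mm [ 1.347e+02  1.000e-01 -2.800e+00] nose past eye -19.7 bar must go y 0.002 z 0.006 units; tilt [-0.0012  0.0009] head 68.17 Ftool [-0.   -0.09  1.6 ] Mz [-0.034 -0.008 -0.024] q7 -0.21
```

Aligned to 0.2 mm. Now creeping in.

```bash
python3 -m crank '[0,0,0,0.15,0,0,0, 0,0,0,0.15,0,0,0, 0,0,0,0,0,0,0]' >/dev/null
python3 -c "
from h import *
rel()"
python3 -m crank '[0,0,0,0.1,0,0,0, 0,0,0,0,0,0,0]' >/dev/null
python3 -c "
from h import *
rel()
snap('side','d2');f,c=load('d2');crop(f,215,165,265,205,15,'pics/d2c.png')"
```

```text
t 7.25 eye in tool mm [126.3  -0.3  -2.9] nose past eye -11.3 bar must go y -0.01 z 0.002 units; tilt [-0.0017  0.0007] head 68.02 Ftool [0.43 0.37 1.39] Mz [0.059 0.026 0.013] q7 -0.23
t 7.42 eye in tool mm [122.8  -0.3  -2.9] nose past eye -7.8 bar must go y -0.01 z 0.002 units; tilt [-0.0017  0.0007] head 68.03 Ftool [-0.05  0.24  1.63] Mz [0.002 0.017 0.036] q7 -0.23
```

View pics/d2c.png

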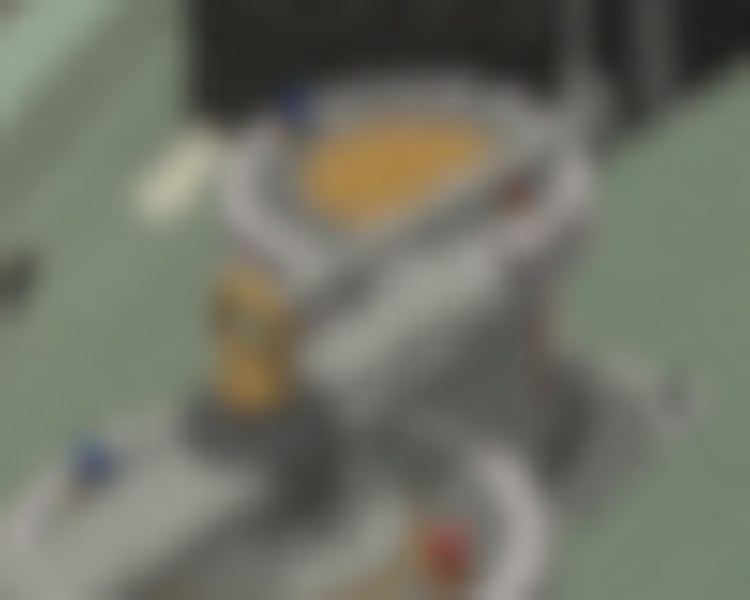

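```bash
for i in 1; do python3 -m crank '[0,0,0,0.1,0,0,0, 0,0,0,0,0,0,0]' >/dev/null; done
python3 -c "
from h import *
rel()"
python3 -m crank '[0,0,0,0.1,0,0,0, 0,0,0,0,0,0,0]' >/dev/null
python3 -c "
from h import *
rel()"
```

```text
t 7.63 eye in tool mm [120.6  -0.5  -3.1] nose past eye -5.6 bar must go y -0.018 z -0.002 units; tilt [-0.0027  0.0008] head 67.97 Ftool [ 0.55 -0.17  2.14] Mz [ 0.081 -0.003 -0.009] q7 -0.24
t 7.8 eye in tool mm [117.4  -0.6  -3.1] nose past eye -2.4 bar must go y -0.02 z -0.002 units; tilt [-0.0027  0.0008] head 67.96 Ftool [0.49 0.02 0.39] Mz [0.037 0.03  0.015] q7 -0.24
```

```bash
python3 -m crank '[0,0,0,0.1,0,0,0, 0,0,0,0,0,0,0]' >/dev/null
python3 -c "
from h import *
rel()"
python3 -m crank '[0,0,0,0.1,0,0,0, 0,0,0,0,0,0,0]' >/dev/null
python3 -c "
from h import *
rel()"
```

```text
t 7.97 eye in tool mm [114.1  -0.6  -3. ] nose past eye 0.9 bar must go y -0.02 z -0.001 units; tilt [-0.0027  0.0008] head 67.95 Ftool [0.27 0.02 1.11] Mz [ 0.018 -0.011 -0.011] q7 -0.25
t 8.13 eye in tool mm [110.8  -0.6  -3. ] nose past eye 4.2 bar must go y -0.021 z -0.001 units; tilt [-0.0027  0.0008] head 67.96 Ftool [-0.13  0.44  1.5 ] Mz [ 0.019  0.    -0.043] q7 -0.26
```

```bash
python3 -m crank '[0,0,0,0.15,-0.02,0,0, 0,0,0,0,0,0,0, 0,0,0,0.15,0,0,0, 0,0,0,0,0,0,0]' >/dev/null
python3 -c "
from h import *
rel()"
python3 -m crank '[0,0,0,0.15,0,0,0, 0,0,0,0.15,0,0,0, 0,0,0,0.15,0,0,0, 0,0,0,0,0,0,0]' >/dev/null
python3 -c "
from h import *
rel()
snap('side','d3');f,c=load('d3');crop(f,215,165,265,205,15,'pics/d3c.png')
snap('wrist','w6')"
```

```text
t 8.47 eye in tool mm [ 1.006e+02  1.000e-01 -3.000e+00] nose past eye 14.4 bar must go y 0.005 z -0.001 units; tilt [-0.0024  0.0007] head 67.96 Ftool [ 0.23 -0.87  1.73] Mz [ 0.09  -0.01  -0.004] q7 -0.28
t 8.8 eye in tool mm [85.5  0.1 -3. ] nose past eye 29.5 bar must go y 0.004 z -0.001 units; tilt [-0.0023  0.0008] head 67.97 Ftool [ 0.49 -0.15  2.78] Mz [ 0.019 -0.006 -0.034] q7 -0.3
```

View pics/d3c.png

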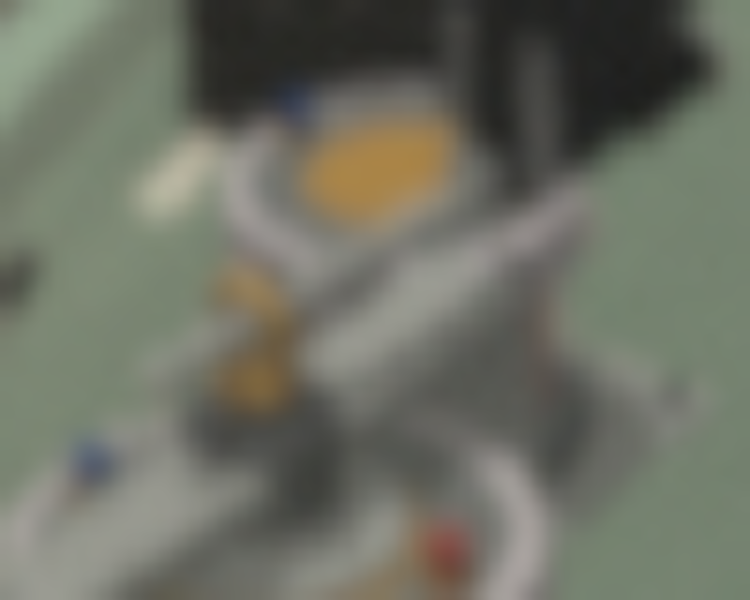

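View pics/w6.png

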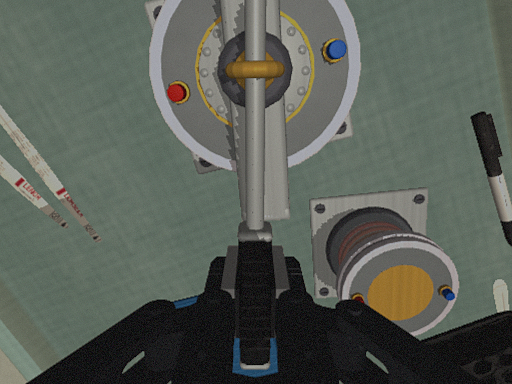

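```bash
cat >> h.py <<'E'
def tq(eye=EYE):
    s=get_state();r=s["tcp_pos"]-eye;F=s["wrist_force"];M=s["wrist_torque"]
    print("TORQUE",round(float(M[2]+r[0]*F[1]-r[1]*F[0]),3),"Mz",round(float(M[2]),3),"q",np.round(s["qpos"],2),"z",round(float(s["tcp_pos"][2]),4))
E
python3 -c "
from h import *
tq()"
python3 -m crank '[0,0,0.5,0,-0.12,0,0, 0,0,1,0.01,-0.23,0,0, 0,0,0,0,0,0,0]' >/dev/null
python3 -c "
from h import *
rel();tq()"
python3 -m crank '[0,0,1,0.01,-0.23,0,0, 0,0,1,0.01,-0.23,0,0, 0,0,0,0,0,0,0]' >/dev/null
python3 -c "
from h import *
rel();tq()"
```

```text
TORQUE 0.006 Mz 0.004 q [-0.04  0.37  0.12  1.64 -0.04  1.14 -0.3 ] z 0.1531
t 9.15 eye in tool mm [87.7 -0.3 -3.5] nose past eye 27.3 bar must go y -0.011 z -0.016 units; tilt [-0.0043  0.0006] head 60.72 Ftool [-0.02  0.28  1.78] Mz [0.04  0.059 0.009] q7 -0.43
TORQUE 0.034 Mz 0.009 q [-0.07  0.35  0.14  1.67 -0.05  1.13 -0.43] z 0.1529
t 9.4 eye in tool mm [87.9 -0.1 -3.7] nose past eye 27.1 bar must go y -0.005 z -0.024 units; tilt [-0.0044  0.0003] head 51.48 Ftool [-0.45  0.36  1.55] Mz [0.039 0.013 0.016] q7 -0.6
TORQUE 0.047 Mz 0.016 q [-0.1   0.32  0.16  1.7  -0.05  1.13 -0.6 ] z 0.1527
```

```bash
python3 -m crank '[0,0.05,1,0.04,-0.23,0,0, 0,0,1,0.03,-0.23,0,0, 0,0,0,0,0,0,0]' >/dev/null
python3 -c "
from h import *
rel();tq()"
python3 -m crank '[0,0,1,0.01,-0.23,0,0, 0,0,1,0.01,-0.23,0,0, 0,0,0,0,0,0,0]' >/dev/null
python3 -c "
from h import *
rel();tq()"
```

```text
t 9.65 eye in tool mm [87.   0.2 -3.8] nose past eye 28.0 bar must go y 0.007 z -0.026 units; tilt [-0.0016 -0.0004] head 42.54 Ftool [0.11 0.1  1.14] Mz [0.029 0.005 0.008] q7 -0.76
TORQUE 0.017 Mz 0.008 q [-0.14  0.3   0.19  1.73 -0.06  1.12 -0.76] z 0.1524
t 9.9 eye in tool mm [86.4  0.2 -3.7] nose past eye 28.6 bar must go y 0.008 z -0.022 units; tilt [-0.0012  0.0001] head 33.81 Ftool [-0.28  0.01  2.05] Mz [0.038 0.142 0.062] q7 -0.93
TORQUE 0.063 Mz 0.062 q [-0.18  0.29  0.21  1.75 -0.06  1.11 -0.93] z 0.1524
```

```bash
for k in 1; do python3 -m crank '[0,0,1,0.01,-0.23,0,0, 0,0,0,0,0,0,0]' >/dev/null
python3 -c "
from h import *
rel();tq()"; done
python3 -m crank '[0,0,1,0.01,-0.23,0,0, 0,0,0,0,0,0,0]' >/dev/null
python3 -c "
from h import *
rel();tq()"
```

```text
t 10.07 eye in tool mm [86.3  0.  -3.7] nose past eye 28.7 bar must go y 0.002 z -0.025 units; tilt [-0.0016  0.0008] head 29.68 Ftool [-0.33 -0.98  1.6 ] Mz [0.181 0.259 0.149] q7 -1.02
TORQUE 0.065 Mz 0.149 q [-0.2   0.28  0.21  1.76 -0.06  1.11 -1.02] z 0.1524
t 10.23 eye in tool mm [86.2 -0.  -3.9] nose past eye 28.8 bar must go y -0.0 z -0.031 units; tilt [-0.0022  0.0009] head 25.6 Ftool [-0.86 -0.76  1.98] Mz [0.27  0.269 0.205] q7 -1.1
TORQUE 0.14 Mz 0.205 q [-0.22  0.28  0.22  1.77 -0.07  1.11 -1.1 ] z 0.1523
```

```bash
python3 -m crank '[0,0,1,0.01,-0.23,0,0, 0,0,0,0,0,0,0]' >/dev/null
python3 -c "
from h import *
rel();tq()
snap('wrist','w7')"
```

```text
t 10.4 eye in tool mm [86.2 -0.1 -4.1] nose past eye 28.8 bar must go y -0.002 z -0.037 units; tilt [-0.0029  0.001 ] head 21.54 Ftool [-0.92 -1.4   0.33] Mz [0.292 0.361 0.218] q7 -1.18
TORQUE 0.097 Mz 0.218 q [-0.23  0.27  0.23  1.77 -0.07  1.11 -1.18] z 0.1521
```

View pics/w7.png

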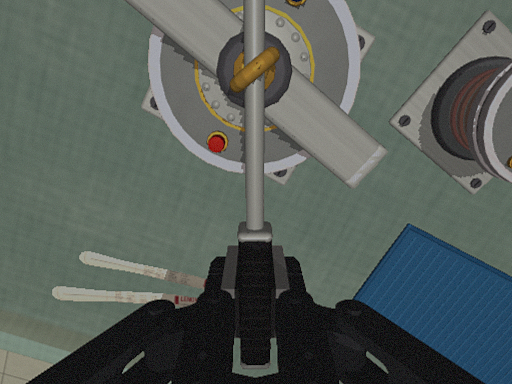

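```bash
cat >> h.py <<'E'
def tqa(n=6,eye=EYE):
    T=[];M3=[];Fs=[]
    for i in range(n):
        s=get_state();r=s["tcp_pos"]-eye;F=s["wrist_force"];M=s["wrist_torque"]
        T.append(M[2]+r[0]*F[1]-r[1]*F[0]);M3.append(M);A=R.from_rotvec(s["ee_rot"]).as_matrix();Fs.append(A.T@F); grab_frame("wrist") if i<n-1 else 0
    print("AVG TORQUE",np.mean(T).round(3),"+-",(np.std(T)/n**.5).round(3),"M",np.mean(M3,0).round(3),"Ftool",np.mean(Fs,0).round(2))
E
python3 -c "
from h import *
tqa()"
python3 -m crank '[0,0,1,0.01,-0.23,0.005,0, 0,0,0,0,0,0,0]' >/dev/null
python3 -c "
from h import *
rel();tqa(4)"
python3 -m crank '[0,0,1,0.01,-0.23,0.005,0, 0,0,0,0,0,0,0]' >/dev/null
python3 -c "
from h import *
rel();tqa(4)"
```

```text
AVG TORQUE 0.028 +- 0.017 M [0.529 0.416 0.297] Ftool [-0.94 -3.12  1.55]
t 10.87 eye in tool mm [86.2 -0.2 -4.3] nose past eye 28.8 bar must go y -0.006 z -0.044 units; tilt [-0.0029 -0.0003] head 16.77 Ftool [-1.45 -1.62  1.27] Mz [0.424 0.38  0.27 ] q7 -1.27
AVG TORQUE 0.067 +- 0.022 M [0.628 0.439 0.346] Ftool [-1.77 -3.22  1.45]
t 11.18 eye in tool mm [86.2 -0.3 -4.5] nose past eye 28.8 bar must go y -0.009 z -0.049 units; tilt [-0.003  -0.0013] head 12.26 Ftool [-1.18 -1.02  1.6 ] Mz [0.507 0.421 0.268] q7 -1.36
AVG TORQUE 0.111 +- 0.026 M [0.726 0.473 0.364] Ftool [-1.29 -2.93  1.34]
```

```bash
python3 -m crank '[0,0.03,1,0.01,-0.25,-0.02,0, 0,0,1,0.01,-0.24,-0.005,0, 0,0,0,0,0,0,0]' >/dev/null
python3 -c "
from h import *
rel();tqa(4)"
python3 -m crank '[0,0.03,1,0.01,-0.24,0,0, 0,0,0,0,0,0,0]' >/dev/null
python3 -c "
from h import *
rel();tqa(4)"
```

```text
t 11.58 eye in tool mm [86.3 -0.3 -4.1] nose past eye 28.7 bar must go y -0.009 z -0.035 units; tilt [-0.0012 -0.002 ] head 2.98 Ftool [-1.52 -1.37  2.31] Mz [0.455 0.381 0.237] q7 -1.54
AVG TORQUE 0.1 +- 0.013 M [0.678 0.423 0.363] Ftool [-1.35 -3.04  2.69]
t 11.9 eye in tool mm [86.2 -0.5 -4. ] nose past eye 28.8 bar must go y -0.018 z -0.033 units; tilt [ 0.0006 -0.0034] head -1.51 Ftool [-1.73 -2.69  2.79] Mz [0.716 0.396 0.342] q7 -1.63
AVG TORQUE 0.097 +- 0.013 M [0.884 0.428 0.428] Ftool [-1.89 -3.82  2.85]
```

```bash
cat >> h.py <<'E'
def lev():
    A=R.from_rotvec(get_state()["ee_rot"]).as_matrix();print("level turn units x,y",(A.T@np.cross(A[:,2],[0,0,-1])/.08).round(2)[:2])
E
python3 -c "
from h import *
lev()"
python3 -m crank '[0,0,1,0.01,-0.26,0,0, 0,0,0,0,0,0,0]' >/dev/null
python3 -c "
from h import *
rel();lev();tqa(4)"
```

```text
level turn units x,y [-0.05 -0.01]
t 12.22 eye in tool mm [86.2 -0.7 -4. ] nose past eye 28.8 bar must go y -0.022 z -0.034 units; tilt [-0.0001 -0.0037] head -6.03 Ftool [-2.23 -3.48  3.26] Mz [0.818 0.462 0.375] q7 -1.72
level turn units x,y [-0.05  0.  ]
AVG TORQUE 0.129 +- 0.036 M [0.922 0.464 0.463] Ftool [-2.06 -3.84  3.14]
```

```bash
python3 -m crank '[-0.05,0,1,0,-0.28,0.02,0, 0,0,0,0,0,0,0]' >/dev/null
python3 -c "
from h import *
rel();lev();tqa(4)"
python3 -m crank '[-0.05,0,1,0,-0.26,0.01,0, 0,0,0,0,0,0,0]' >/dev/null
python3 -c "
from h import *
rel();lev();tqa(4)"
```

```text
t 12.53 eye in tool mm [86.2 -0.7 -4.3] nose past eye 28.8 bar must go y -0.025 z -0.042 units; tilt [0.0001 0.0004] head -10.56 Ftool [-3.26 -3.38  2.43] Mz [0.917 0.559 0.483] q7 -1.81
level turn units x,y [ 0. -0.]
AVG TORQUE 0.198 +- 0.015 M [0.954 0.518 0.516] Ftool [-3.   -3.65  2.53]
t 12.85 eye in tool mm [86.2 -1.  -4.2] nose past eye 28.8 bar must go y -0.032 z -0.04 units; tilt [0.0005 0.0034] head -15.06 Ftool [-2.78 -2.7   2.66] Mz [1.047 0.496 0.58 ] q7 -1.9
level turn units x,y [ 0.04 -0.01]
AVG TORQUE 0.257 +- 0.026 M [1.077 0.459 0.588] Ftool [-2.5  -3.82  2.74]
```

```bash
python3 -m crank '[0,0,1,0,-0.26,0.01,0, 0,0,0,0,0,0,0]' >/dev/null
python3 -c "
from h import *
rel();lev();tqa(10)"
```

```text
t 13.17 eye in tool mm [86.1 -1.1 -4.2] nose past eye 28.9 bar must go y -0.035 z -0.04 units; tilt [0.0009 0.0022] head -19.53 Ftool [-2.74 -4.56  2.6 ] Mz [1.131 0.493 0.525] q7 -1.99
level turn units x,y [ 0.03 -0.01]
AVG TORQUE 0.193 +- 0.018 M [1.157 0.4   0.589] Ftool [-2.59 -4.57  2.83]
```

```bash
python3 -c "
from h import *
snap('wrist','w8');tqa(10)
f,c=load('w8');crop(f,200,0,320,100,6,'pics/w8c.png')"
```

```text
AVG TORQUE 0.232 +- 0.021 M [1.166 0.386 0.604] Ftool [-2.84 -4.28  2.73]
```

View pics/w8.png

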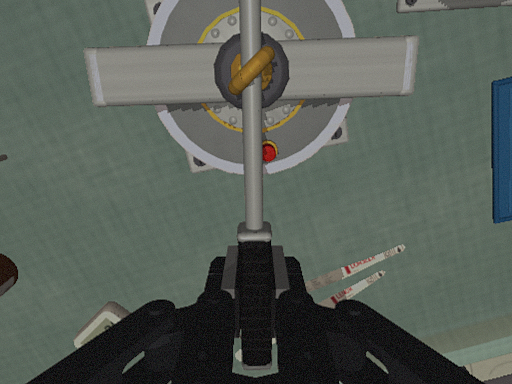

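View pics/w8c.png

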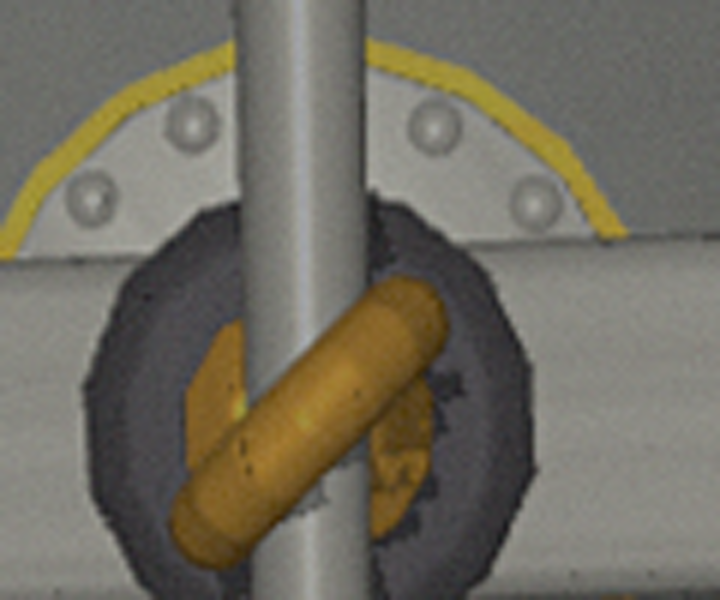

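```bash
python3 -m crank '[0,0,0.3,0,-0.1,0.01,0]' >/dev/null
python3 -c "
from h import *
rel();lev();tqa(8)"
```

```text
t 14.2 eye in tool mm [86.1 -1.3 -4.4] nose past eye 28.9 bar must go y -0.044 z -0.046 units; tilt [0.0005 0.0021] head -20.74 Ftool [-3.64 -1.04  1.75] Mz [0.595 0.665 0.555] q7 -2.01
level turn units x,y [ 0.03 -0.01]
AVG TORQUE 0.358 +- 0.02 M [0.679 0.634 0.541] Ftool [-3.59 -2.08  1.53]
```

```bash
python3 -c "
from h import *
rel();tqa(8)"
python3 -m crank '[0,0,0,0,-0.06,0,0]' >/dev/null
python3 -c "
from h import *
rel();tqa(10)"
```

```text
t 14.55 eye in tool mm [86.1 -1.1 -4.5] nose past eye 28.9 bar must go y -0.036 z -0.049 units; tilt [0.0006 0.0023] head -20.8 Ftool [-4.04 -1.34  1.54] Mz [0.587 0.636 0.542] q7 -2.01
AVG TORQUE 0.39 +- 0.017 M [0.529 0.675 0.498] Ftool [-3.89 -1.21  1.85]
t 14.98 eye in tool mm [86.1 -0.5 -4.7] nose past eye 28.9 bar must go y -0.018 z -0.055 units; tilt [0.0001 0.004 ] head -20.9 Ftool [-3.86  2.24  0.88] Mz [0.004 0.898 0.26 ] q7 -2.02
AVG TORQUE 0.432 +- 0.016 M [-0.074  0.968  0.252] Ftool [-4.07  2.11  1.03]
```

```bash
python3 -m crank '[0,0,-0.5,0.01,0.11,0,0, 0,0,-1,0.01,0.23,0,0, 0,0,0,0,0,0,0]' >/dev/null
python3 -c "
from h import *
E2=EYE-[0,0,.0015]
rel(E2);lev();tq()"
python3 -m crank '[0,0,-1,0.01,0.23,0,0, 0,0,-1,0.01,0.23,0,0, 0,0,0,0,0,0,0]' >/dev/null
python3 -c "
from h import *
E2=EYE-[0,0,.0015]
rel(E2);lev();tq()"
```

```text
t 15.68 eye in tool mm [85.1  0.1 -3. ] nose past eye 29.9 bar must go y 0.003 z 0.001 units; tilt [0.0011 0.0021] head -13.91 Ftool [-2.89  0.42  2.16] Mz [0.105 0.704 0.05 ] q7 -1.88
level turn units x,y [ 0.03 -0.01]
TORQUE 0.087 Mz 0.05 q [-0.39  0.28  0.29  1.78 -0.09  1.1  -1.88] z 0.1514
t 15.93 eye in tool mm [80.4 -0.2 -1. ] nose past eye 34.6 bar must go y -0.008 z 0.068 units; tilt [0.0112 0.0007] head -4.88 Ftool [-2.13 -1.88  4.76] Mz [0.29  0.403 0.086] q7 -1.7
level turn units x,y [ 0.01 -0.14]
TORQUE -0.065 Mz 0.086 q [-0.35  0.27  0.28  1.78 -0.08  1.09 -1.7 ] z 0.1526
```

```bash
python3 -m crank '[0,-0.14,-0.5,-0.1,0.11,0.05,0, 0,0,0,0,0,0,0]' >/dev/null
python3 -c "
from h import *
E2=EYE-[0,0,.0015]
rel(E2);lev();tq()
snap('wrist','w9')"
```

```text
t 16.1 eye in tool mm [79.6 -0.  -1.5] nose past eye 35.4 bar must go y -0.001 z 0.05 units; tilt [ 0.0084 -0.0007] head -2.98 Ftool [-0.11  0.02  2.17] Mz [0.037 0.149 0.008] q7 -1.66
level turn units x,y [-0.01 -0.11]
TORQUE 0.009 Mz 0.008 q [-0.34  0.27  0.27  1.78 -0.08  1.09 -1.66] z 0.1523
```

View pics/w9.png

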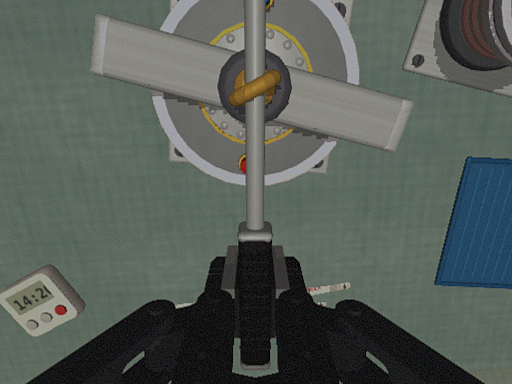

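Run:
```python
from h import *
for n,b in(("w6",(215,40,295,100)),("w7",(215,40,295,100)),("w9",(215,55,295,115))):
    f,c=load(n);crop(f,*b,8,f"pics/{n}r.png")
ims=[cv2.imread(f"pics/{n}r.png") for n in("w6","w7","w9")]
f,c=load("w8");crop(f,215,40,295,100,8,"pics/w8r.png");ims.insert(2,cv2.imread("pics/w8r.png"))
m=np.vstack([np.hstack(ims[:2]),np.hstack(ims[2:])]);print(m.shape);cv2.imwrite("pics/rings.png",cv2.resize(m,None,fx=.6,fy=.6))
```

```text
(960, 1280, 3)
```

View pics/rings.png

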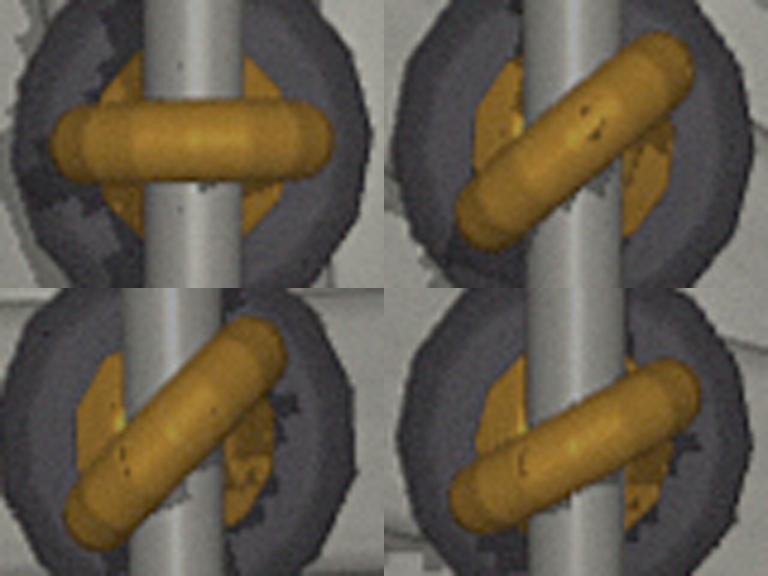

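```bash
python3 -c "
from h import *
tqa(12)"
```

```text
AVG TORQUE 0.006 +- 0.016 M [-0.101 -0.009 -0.017] Ftool [0.2  0.29 1.74]
```

```bash
python3 -m crank '[0,-0.1,-1,0,0.21,0.03,0, 0,0,-1,0.01,0.21,0,0, 0,0,-1,0.01,0.21,0,0, 0,0,0,0,0,0,0]' >/dev/null
python3 -c "
from h import *
E2=EYE-[0,0,.0011]
rel(E2);lev();tq()"
python3 -m crank '[0,0,-1,0.01,0.21,0,0, 0,0,-1,0.01,0.21,0,0, 0,0,-1,0.01,0.21,0,0, 0,0,0,0,0,0,0]' >/dev/null
python3 -c "
from h import *
E2=EYE-[0,0,.0011]
rel(E2);lev();tq()"
```

```text
t 17.03 eye in tool mm [80.5  0.  -3.5] nose past eye 34.5 bar must go y 0.001 z -0.015 units; tilt [-0.001   0.0017] head 11.54 Ftool [0.31 0.74 1.37] Mz [-0.007 -0.017 -0.004] q7 -1.38
level turn units x,y [0.02 0.01]
TORQUE 0.055 Mz -0.004 q [-0.28  0.28  0.25  1.77 -0.07  1.1  -1.38] z 0.1515
t 17.37 eye in tool mm [79.6  0.8 -3.1] nose past eye 35.4 bar must go y 0.028 z -0.004 units; tilt [0.0002 0.001 ] head 25.41 Ftool [ 0.26 -0.88  1.29] Mz [-0.037  0.006  0.02 ] q7 -1.11
level turn units x,y [ 0.01 -0.  ]
TORQUE -0.05 Mz 0.02 q [-0.22  0.29  0.22  1.75 -0.07  1.11 -1.11] z 0.1518
```

```bash
python3 -m crank '[0,0,0,-0.1,0.028,0,0, 0,0,0,-0.2,0,0,0, 0,0,0,-0.2,0,0,0, 0,0,0,0,0,0,0]' >/dev/null
python3 -c "
from h import *
E2=EYE-[0,0,.0011]
rel(E2);lev();tq();snap('wrist','w10')"
```

```text
t 17.7 eye in tool mm [95.6  2.1 -3.5] nose past eye 19.4 bar must go y 0.071 z -0.016 units; tilt [-0.0005 -0.0015] head 25.01 Ftool [-0.97  1.34  0.82] Mz [-0.144  0.023 -0.102] q7 -1.11
level turn units x,y [-0.02  0.01]
TORQUE 0.028 Mz -0.102 q [-0.21  0.26  0.22  1.79 -0.06  1.1  -1.11] z 0.1515
```

View pics/w10.png

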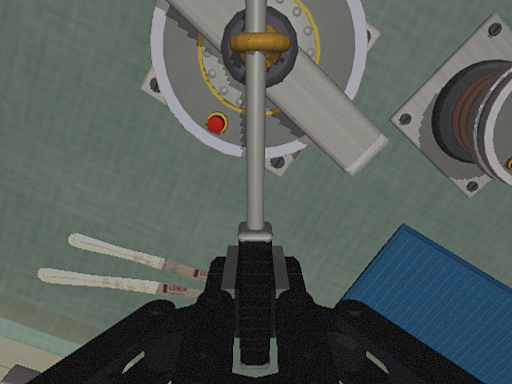

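```bash
python3 -m crank '[0,0,0,0,0.06,0,0, 0,0,0,-0.2,0.02,0,0, 0,0,0,-0.2,0.02,0,0, 0,0,0,0,0,0,0]' >/dev/null
python3 -c "
from h import *
E2=EYE-[0,0,.0011]
rel(E2);lev();tq()"
```

```text
t 18.08 eye in tool mm [107.8   0.2  -3.2] nose past eye 7.2 bar must go y 0.008 z -0.008 units; tilt [ 0.0006 -0.0021] head 25.06 Ftool [-0.98  0.49  1.49] Mz [ 0.017  0.02  -0.012] q7 -1.09
level turn units x,y [-0.03 -0.01]
TORQUE 0.042 Mz -0.012 q [-0.2   0.24  0.22  1.82 -0.06  1.09 -1.09] z 0.1516
```

```bash
python3 -m crank '[0,0,0,-0.3,0.02,0,0, 0,0,0,-0.3,0.02,0,0, 0,0,0,-0.3,0.02,0,0, 0,0,0,-0.3,0,0,0, 0,0,0,0,0,0,0]' >/dev/null
python3 -c "
from h import *
E2=EYE-[0,0,.0011]
rel(E2);lev();tq();todo(.425,-.28,.2,75);snap('side','d4');f,c=load('d4');crop(f,190,150,270,210,9,'pics/d4c.png')"
```

```text
t 18.5 eye in tool mm [148.6  -1.7  -3.6] nose past eye -33.6 bar must go y -0.058 z -0.019 units; tilt [-0.0004 -0.0028] head 25.01 Ftool [0.62 0.44 1.58] Mz [-0.032  0.064  0.023] q7 -1.06
level turn units x,y [-0.04  0.01]
TORQUE 0.089 Mz 0.023 q [-0.18  0.17  0.24  1.91 -0.05  1.07 -1.06] z 0.1514
t 18.5 tcp [ 0.4466 -0.0271  0.1514] head 25.01 turn units [-4.000e-02 -1.000e-02 -1.091e+01] shift units [-4.22  7.33 -1.64] F [ 0.74 -0.14 -1.58] M [-0.032  0.064  0.023] w 0.0117 q7 -1.06
```

View pics/d4c.png

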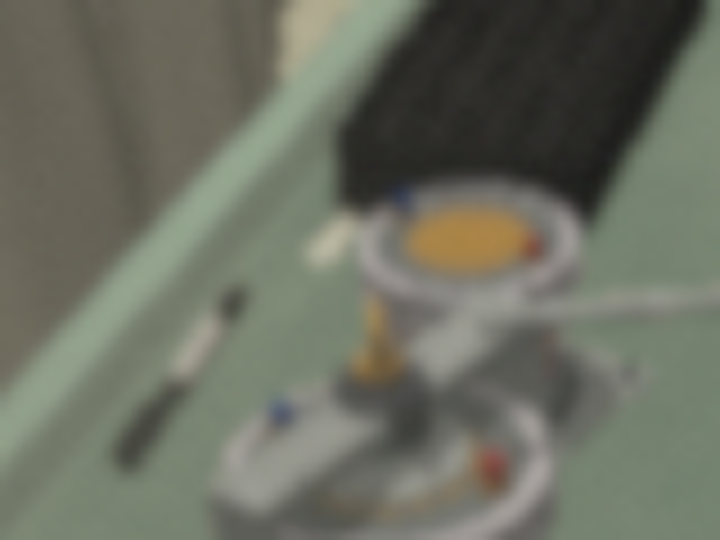

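```bash
python3 -m crank '[0,0,0,-0.2,0.5,-0.8,0, 0,0,-0.5,-0.2,0.8,-0.6,0, 0,0,-0.8,-0.3,0.9,0,0, 0,0,-0.8,-0.4,0.9,0,0, 0,0,-0.8,-0.4,0.9,0,0]' >/dev/null
python3 -m crank '[0,0,-0.9,-0.5,0.8,0,0, 0,0,-0.9,-0.6,0.7,0,0, 0,0,-0.9,-0.6,0.7,0,0, 0,0,-0.9,-0.6,0.6,0,0, 0,0,0,0,0,0,0]' >/dev/null
python3 -c "
from h import *
todo(.4228,-.2815,.2,70.6)"
```

```text
t 19.38 tcp [ 0.4848 -0.2681  0.1951] head 57.18 turn units [ 0.09 -0.06 -2.93] shift units [-1.5  -1.49 -0.18] F [-1.07 -1.21 -1.63] M [-0.142  0.07  -0.1  ] w 0.0115 q7 0.01
```

```bash
python3 -m crank '[0,0,-0.8,-0.3,-0.6,0.3,0, 0,0,-0.8,-0.3,-0.6,0.4,0, 0,0,-0.8,-0.3,-0.5,0.4,0, 0,0,-0.5,0,0,0.4,0, 0,0,0,0,0,0,0]' >/dev/null
python3 -m crank '[0,0,0,0,0,0,0]' >/dev/null
python3 -c "
from h import *
todo(.4228,-.2815,.06,70.6)"
```

```text
t 19.88 tcp [ 0.4282 -0.2688  0.148 ] head 70.74 turn units [ 0.15 -0.04  0.03] shift units [-0.47 -0.07  2.93] F [ 0.83  0.16 -0.96] M [ 0.027  0.036 -0.001] w 0.0122 q7 0.28
```

```bash
python3 -m crank '[0.15,-0.04,0,-0.4,-0.1,0.6,0, 0,0,0,-0.1,0,0.8,0, 0,0,0,0,0,0.8,0, 0,0,0,0,0,0.5,0, 0,0,0,0,0,0,0]' >/dev/null
python3 -m crank '[0,0,0,0,0,0,0]' >/dev/null
python3 -c "
from h import *
todo(.4228,-.2815,.0085,70.6);snap('wrist','w11')"
```

```text
t 20.38 tcp [ 0.4311 -0.283   0.0704] head 70.75 turn units [0.2  0.01 0.03] shift units [-0.04 -0.31  2.06] F [ 0.54 -0.   -1.36] M [-0.017  0.     0.081] w 0.012 q7 0.34
```

View pics/w11.png

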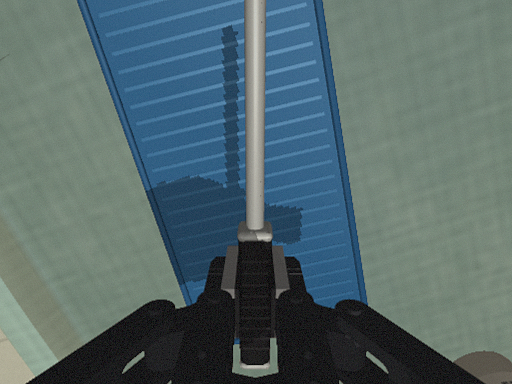

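```bash
python3 -m crank '[0.2,0,0,0,-0.3,0.5,0, 0,0,0,0,0,0.5,0, 0,0,0,0,0,0.4,0, 0,0,0,0,0,0.2,0, 0,0,0,0,0,0,0]' >/dev/null
python3 -c "
from h import *
todo(.4228,-.2815,.0085,70.6)"
```

```text
t 20.85 tcp [ 0.4274 -0.2812  0.0247] head 70.87 turn units [0.12 0.03 0.06] shift units [-0.06 -0.15  0.54] F [-0.06 -0.39 -1.49] M [-0.031  0.069  0.028] w 0.0119 q7 0.36
```

```bash
python3 -m crank '[0.12,0.03,0.05,-0.05,-0.15,0.15,0, 0,0,0,0,0,0.15,0, 0,0,0,0,0,0.1,0, 0,0,0,0,0,0,0]' >/dev/null
python3 -c "
from h import *
todo(.4228,-.2815,.0085,70.6)"
python3 -m crank '[0.03,0,0,0,0,0.07,0, 0,0,0,0,0,0,0]' >/dev/null
python3 -c "
from h import *
todo(.4228,-.2815,.0085,70.6)"
```

```text
t 21.18 tcp [ 0.4232 -0.2818  0.0133] head 70.61 turn units [0.02 0.   0.  ] shift units [ 0.01 -0.02  0.16] F [-0.37 -0.43 -1.96] M [-0.022  0.039 -0.005] w 0.0119 q7 0.37
t 21.35 tcp [ 0.4236 -0.2822  0.0114] head 70.59 turn units [-0.    0.01 -0.  ] shift units [ 0.01 -0.03  0.1 ] F [ 0.06 -0.1  -1.56] M [0.028 0.006 0.022] w 0.0117 q7 0.37
```

```bash
python3 -m crank '[0,0,0,0,0,0.07,0, 0,0,0,0,0,0,0]' >/dev/null
python3 -c "
from h import *
todo(.4228,-.2815,.0085,70.6)"
python3 -m crank '[0,0,0,0,0,0.05,0, 0,0,0,0,0,0,0]' >/dev/null
python3 -c "
from h import *
todo(.4228,-.2815,.0085,70.6)"
```

```text
t 21.52 tcp [ 0.424  -0.2824  0.0095] head 70.6 turn units [ 0.01  0.01 -0.  ] shift units [ 0.02 -0.05  0.03] F [ 0.58 -0.15 -0.9 ] M [-0.005  0.029 -0.006] w 0.0117 q7 0.37
t 21.68 tcp [ 0.4247 -0.2828  0.0086] head 70.6 turn units [ 0.03  0.01 -0.  ] shift units [ 0.02 -0.08  0.  ] F [-0.08  1.05 -1.24] M [ 0.054 -0.025 -0.017] w 0.0121 q7 0.37
```

```bash
python3 -m crank '[0,0,0,0,0,0.015,0, 0,0,0,0,0,0,0.25, 0,0,0,0,0,0,0.5, 0,0,0,0,0,0,1, 0,0,0,0,0,0,1]' 
python3 -m crank '[0,0,0,0,0,-0.3,1, 0,0,0,0,0,-0.6,1, 0,0,0,0,0,-0.9,1, 0,0,0,-0.3,0,-1,1, 0,0,0,0,0,0,1]' >/dev/null
python3 -m crank '[0,0,0,0,0,0,1]'
python3 -c "
from h import *
todo(.4228,-.2815,.1,70.6);snap('wrist','w12')
snap('scene','s12');snap('side','d12')
f,c=load('s12');crop(f,240,130,340,290,3,'pics/s12c.png')"
```

```text
time: 22.1
tcp_pos: [0.4258, -0.2835, 0.009]
ee_rot: [2.56, 1.813, 0.003]
wrist_force: [0.1, 0.1, -0.1]
width: 0.0566
time: 22.6
tcp_pos: [0.4217, -0.2913, 0.0982]
ee_rot: [2.561, 1.814, 0.001]
wrist_force: [-1.0, 0.3, 0.2]
width: 0.0853
t 22.6 tcp [ 0.4217 -0.2913  0.0982] head 70.62 turn units [0.04 0.01 0.01] shift units [ 0.32 -0.07 -0.06] F [-1.02  0.26  0.22] M [ 0.048  0.005 -0.024] w 0.0853 q7 0.35
```

View pics/w12.png

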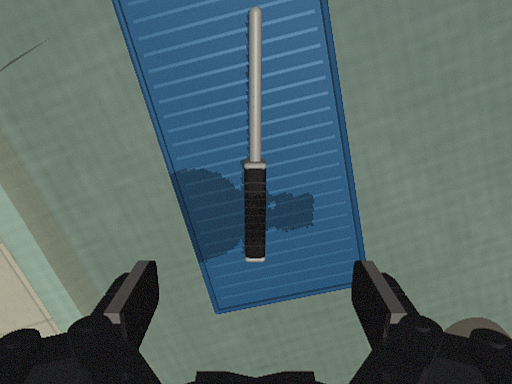

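View pics/d12.png

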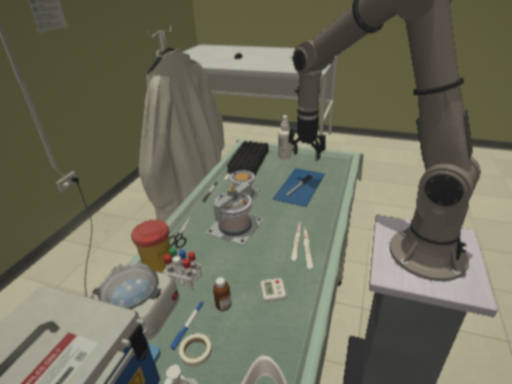

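The bar lies flat inside the mat (nose 255,10; grip end 255,260), the gripper is clear of it and the bystanders look unmoved.

```bash
python3 -m crank '[0,0,0,0,0,-0.5,1, 0,0,0,0,0,-0.3,1, 0,0,0,0,0,0,1, 0,0,0,0,0,0,1]'
python3 -c "
from workcell import job_done
print(job_done())"
```

```text
time: 23.08
tcp_pos: [0.4183, -0.2883, 0.1173]
ee_rot: [-2.556, -1.812, 0.007]
wrist_force: [0.1, 0.3, -0.1]
width: 0.0854
the job is handed in; nothing more can be done
None
```

The job is done and handed in at about 23 s. I slid the bar through the ring of the larger jar's eye screw with no contact force above sensor noise. I turned the screw clockwise until it was tight, drew the bar out and laid it flat on the blue mat.

**Tightness:** the last held torque about the screw axis measured 0.43 ± 0.02 N m. With the bar free in the ring afterwards, the sensor read 0.006 ± 0.016 N m, so it had no real bias.
- **Disagreements:** one held reading on the way up fell to 0.19–0.23 N m while the tool was lagging sideways. The free-turning torque read about 0.1 N m instead of 0.05. Judging by the ring's angle in the wrist pictures, I get only about 0.3–0.35 N m. I relied on the direct torque reading.
- **After withdrawal:** there is no torque check once the bar was out.

**Contact on the way out:** the bar rubbed the ring lightly, about 1–2 N, and pressed up on it with roughly 3 N for a moment while backing off. Both were corrected at once.

**Last pictures:** they show the bar inside the mat's edges, the gripper open and clear, and the other things apparently where they stood.

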